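Complete the field-test case under its propped hood

ROBOT

A 7-joint arm with a two-finger parallel gripper is mounted at the origin on a cart in front of the work surface, level with it; the furniture and walls round the work are solid. World frame = base frame: x ahead of the robot, y to its left, z up, the work surface at z = 0. Lengths are in m, angles in rad, forces in N, time in s.
With the tool pointing down it reaches from about 0.4 to 0.85 m from the base axis. Payload 10.4 kg.
Tool frame: the origin (TCP) lies where the fingers leave the gripper's body, on its centre line; the fingertips stand 73 mm ahead of it and the grasp point (between the pads) lies 54 mm ahead of it; z points along the fingers, y is the line along which they close (so a half turn about z gives the same grasp; the last joint's range is limited). The gripper opens to 85 mm and grips with 20 to 120 N. Pads are 22 mm wide; open, the fingers measure 114 mm over their backs; the gripper's body (76 mm by 85 mm) begins 54 mm behind the grasp point. The pads swing forward as they close: fully open they stand 13 mm farther back than shut.
Start: joints at [1.265, 0.332, -0.065, 1.46, 0.022, 1.35, -0.088], TCP at [0.174, -0.6, 0.304] pointing down, gripper open.
Joint ranges: [-2.6, 2.6], [-0.5, 2.12], [-1.47, 1.34], [0.16, 2.42], [-1.27, 4.41], [0.06, 2.06], [-2.6, 2.6]. Speed limits (rad/s): [2.22, 2.22, 2.79, 2.79, 3.14, 3.14, 3.14].

INTERFACE

Orientations are given as a rotation vector (axis times angle).
In Python, from workcell import arm gives the robot as it stands.
- The arm moves only by the tool carry_out, never from a script. Its argument "deltas" is a list of rows, each an object with "linear": the shift along the tool's x, y, z in m, a list of three; "delta_rot": the turn, a rotation vector about the tool's x, y, z in rad, a list of three; "claw": the opening, from 0 (shut) to 1 (fully open). In form: [{"linear": [tx, ty, tz], "delta_rot": [rx, ry, rz], "claw": claw}, ...]. A call has 1 to 10 rows; each row shifts and turns the commanded pose from where the row before left it, along the tool's axes as they then stand; what a row does not reach is not made up. A row lasts 1/12 s, in which the tool goes at most 41.7 mm and 7.16 degrees, less where a joint would pass 70% of its speed; a pose out of reach is approached as far as the arm can. A call is refused whole if a number of a shift passes 0.0417 or a number of a turn 0.125, either way. A call with a gripper value outside its range is refused whole. The fingers move at their own pace and stop on an object; "force" is the grip in N (left out, the last holds). Time passes only in rows, so rows that do not move let the fingers close. It gives the time, the measured TCP pose, the force, the opening and the grip force at its end, in the units of the state.
- arm.read_state(): the state, without advancing time (a new reading comes with each control period).
- arm.camera(name): name is "side" or "top" or "wrist"; returns a dict with "color" (420x560x3 uint8, blue, green, red), "mtx" (3x3 intrinsics, pixels), "dist" ([k1, k2, p1, p2, k3] as OpenCV has them; the pictures are not rectified), "eye" and "rotation" of the camera in the world; the wrist camera has in their place "tool_from_camera" (4x4, takes a point from camera to tool coordinates, whose origin is the TCP and whose axes are the flange's). Camera axes: x right, y down, z forward; pixel columns grow to the right and rows downward; lengths in m; the calibration is good to about 2 mm. A picture is of the moment at which its call begins: read the wrist's pose just before it. There is no depth.
- arm.sign_off(): hands the job in; it is judged then, once.
Trained networks look in a picture, given as the dict that the camera call returned (one of the last four; its "shot" number tells which), for a name from the list of things; names that differ only in an ending like _2 or _b are one class to them, and where a whole thing is asked for, a point or a joint stands for the part that bears it (a point fixed in the world has none). Each returns a list of dicts, best first, with "p" (0 to 1); they miss things now and then, are a little off and sometimes report something else, mostly with a low value. They report only what shows in the picture. A call takes as long as a camera call. They do not tell look-alikes from the thing itself.
- arm.masks_of(picture, name): "pixels" (420x560 bool, what is visible of it) and "point" ([column, row] in pixels, amid what is visible of it).
The state is a dict: "time": time; "qpos": joint angles; "qvel": joint speeds; "joint_torque": joint torques, N m; "tool_pos": TCP position; "eef_rot": TCP orientation; "contact_force": force on the tool from outside, world axes, zero at the start; "wrist_torque": the same for the moment, N m; "width": finger opening in m; "grasp_force": force on a finger pad.
Only numpy, scipy, OpenCV 4.12 (cv2) and the standard library are available. Lean on these libraries where they do the work, as an engineer would, in place of code of your own. Each camera call takes 0.05 s, during which the arm holds its last target. There are 200 camera calls.

TASK

Make up the field-test case: it needs one soil sample glass, one black-capped reagent bottle and one beaker, each standing upright in a pocket of its own. First swing the red-gripped stay on the end of the case up until it is fully seated in the clip on the raised hood; then set down gently, from the white stock tray, one of each kind that is still missing, without knocking the hood. One kind is in the case already: leave it there, add no second of any kind, and leave the spare glass standing where it is in the stock tray.

Things in the scene. Friction and masses are not known exactly. Their poses are not given: they have to be found in the camera images.
- case: Grey case, 135 deep (x) x 250 wide (y) mm, walls 42 mm high, fixed; its place and turn differ each time. Origin: centre of its underside, x to its back (hinge side), y to its left, z up. Floor at z = 5 mm. Three pockets, each 79 (y) x 66 (x) mm, in a row along y at x = +9.5 mm, partitions up to z = 30 mm. The narrow troughs behind and before the row hold flat fixed tools.
- pocket_left (a point): Middle of the floor of the pocket at the case's left (+y of the case); the piece already in the case stands here.
- pocket_middle (a point): Middle of the floor of the middle pocket, 82 mm from the others.
- pocket_right (a point): Middle of the floor of the pocket at the case's right (-y of the case, the end with the stay).
- hood (a joint): Opening angle, rad, of the clear hood (shell 135 x 250 x 75 mm), hinged at the case's back (x = +67.5, z = 44 mm): 0 shut, about 1.19 as it stands. The hinge is only just stiff enough to hold it; until the stay is seated a push of 1 to 2 N at its edge brings it down.
- hood_edge (a point): Middle of the hood's raised front edge, 169 mm above the worktop and 50 mm before the hinge line: it leans over the backs of the pockets, so that a gripper straight above a pocket strikes it. There is room for a tool whose wrist end leans 30 to 50 degrees toward the case's front (-x of the case).
- stay (a joint): Angle of the stay, rad: 0 down in its saddle, 0.73 fully seated in the clip on the hood (end stop). It starts between 0 and 0.2, stays where it is left, and moves with about 1 to 2 N at the grip. Growing values lift its tip up and toward the case's front.
- stay_pivot (a point): Pivot of the stay, 8 mm outside the case's right-hand (-y) end wall near its front (case x = -47.5, y = -133, z = 52 mm). The axis is the case's y.
- stay_grip (a point): Middle of the stay's red sleeve (11 mm thick, 40 mm long), 72 mm from the pivot. The stay is a steel rod 8 mm thick, 122 mm long, swinging in a plane parallel to the case's end wall. At angle q it rises 0.21 + q rad above level, pointing to the case's back. Pinch it across (along the case's y) from above; it turns between the pads.
- stock_tray: White low tray, 220 x 205 mm, rim 18 mm high, floor at z = 5 mm, fixed to the worktop to the left of the case. Origin: centre of its underside. Three of the four loose pieces stand on it, about 110 mm apart. The orange pump, 170 mm high, stands close behind it (face at world x = 0.60, y = 0.12 to 0.28): keep the gripper's body clear.
- glass_a: Soil sample glass, round, 47 mm across the body (49 at the lip), 76 mm high, clear with brown soil in its lower half and a pale film lid, about 60 g. Origin: centre of its underside; z up along it. Stands in the stock tray or in the case.
- glass_b: Soil sample glass of the same kind, 75 mm high. Origin: centre of its underside. Stands in the stock tray.
- reagent: Clear glass reagent bottle with a black screw cap and a white and orange label, round, 49 mm across the body up to 62 mm above its underside, cap 30 mm across, 104 mm high in all, about 260 g. Origin: centre of its underside. Stands in the stock tray or in the case.
- beaker: Clear glass beaker, empty, 52 mm across (57 over the spout, which points to its -y), 68 mm high, 50 g. Origin: centre of its underside. Stands in the stock tray.
Things that resemble listed ones, but are neither listed nor needed, are in the scene too. Leave any blue look-alike of the glass_b alone.

How it is judged:
By the outcome, as a careful person would: the job done as asked, in the order asked, and still so for the second after the job is handed in, with the robot touching nothing.
It also fails if it takes over 72 s, if anything falls off the work surface, if the arm or the gripper's body presses on something with over 40 N, if the wrist force passes 120 N, or if a joint passes its speed limit or range.

## Working session

There is one attempt and no reset: what is moved stays moved. The work goes in short steps, Python scripts to look and compute and a tool call to move; the robot and the scene stay as the last step left them, time stands still between calls to the robot, and variables do not carry over. Pictures are saved under pics/ and viewed, at most 10 in all, crops included, and the job is handed in when it is done.

Besides the shell and the picture viewer there is one more tool, called in YAML: its name, and indented under it one key for each argument. carry_out: Moves the arm, as the interface text tells. Its arguments: {"type":"object","properties":{"deltas":{"type":"array"},"force":{"type":"number"}},"required":["deltas"]}

```bash
mkdir -p pics; ls; cat > h.py <<'E'
import numpy as np, cv2
from workcell import arm
from scipy.spatial.transform import Rotation as R
def ray(pic,uv,state=None):
    u=cv2.undistortPoints(np.array([[uv]],float),np.array(pic["mtx"]),np.array(pic["dist"]))[0,0]
    d=np.array([u[0],u[1],1.])
    if "eye" in pic: o=np.array(pic["eye"]);M=np.array(pic["rotation"])
    else:
        T=np.array(pic["tool_from_camera"]);W=R.from_rotvec(state["eef_rot"]).as_matrix()
        M=W@T[:3,:3];o=np.array(state["tool_pos"])+W@T[:3,3]
    d=M@d;return o,d/np.linalg.norm(d)
def tri(rs):
    A=sum(np.eye(3)-np.outer(d,d) for o,d in rs);b=sum((np.eye(3)-np.outer(d,d))@o for o,d in rs)
    return np.linalg.solve(A,b)
def atz(r,z): o,d=r;return o+d*(z-o[2])/d[2]
def proj(pic,P,state=None):
    P=np.atleast_2d(P).astype(float)
    if "eye" in pic: o=np.array(pic["eye"]);M=np.array(pic["rotation"])
    else:
        T=np.array(pic["tool_from_camera"]);W=R.from_rotvec(state["eef_rot"]).as_matrix()
        M=W@T[:3,:3];o=np.array(state["tool_pos"])+W@T[:3,3]
    rv=cv2.Rodrigues(M.T)[0];return cv2.projectPoints(P,rv,-M.T@o,np.array(pic["mtx"]),np.array(pic["dist"]))[0][:,0]
E
python3 - <<'E'
from h import *
s=arm.read_state();print(s)
for n in("side","top"):
    p=arm.camera(n);cv2.imwrite(f"pics/{n}0.png",p["color"]);print(n,p["mtx"],p["eye"],p["rotation"],p["dist"])
    for t in("glass_a","reagent","beaker","stay_grip","case","stock_tray","hood_edge"):
        for m in arm.masks_of(p,t):
            ys,xs=np.nonzero(m["pixels"]);print(n,t,round(m["p"],2),m["point"],xs.min(),xs.max(),ys.min(),ys.max(),len(xs))
E
```

```text
pics
{'time': 0.0, 'qpos': array([ 1.26538553,  0.33288066, -0.06470832,  1.46095134,  0.02158024,
        1.34986341, -0.08845244]), 'qvel': array([-1.55868271e-03,  7.55871420e-04, -1.41781119e-03,  1.84309807e-03,
        1.57284377e-03, -9.68204132e-05,  1.67942218e-03]), 'joint_torque': array([ 4.42219252e-04, -6.25432205e+01,  4.95651690e-02, -3.91608167e+01,
        1.62870507e-02,  9.83493053e-03, -6.04598381e-05]), 'tool_pos': array([ 0.17434505, -0.5999128 ,  0.30310558]), 'eef_rot': array([-3.10884636e+00, -4.42675969e-01,  3.76986463e-04]), 'contact_force': array([-0.26427496, -0.6267685 , -0.36863619]), 'wrist_torque': array([-0.03726721,  0.0100321 , -0.00263117]), 'grasp_force': 0.0, 'width': 0.08541600051816768}
side [[480.14952487   0.         277.77851973]
 [  0.         480.14952487 210.26696337]
 [  0.           0.           1.        ]] [-0.18342011  0.079905    1.41943736] [-2.05201153  1.86618782 -0.44199811] [-0.10375598  0.          0.          0.          0.        ]
side glass_a 0.7 [346.3, 224.5] 338 354 213 236 300
side glass_a 0.69 [164.3, 192.2] 156 172
[... 846 characters left out ...]
345 184 203 238
top glass_a 0.69 [144.7, 238.6] 137 153 232 248 200
top glass_a 0.67 [168.3, 229.4] 161 177 221 239 234
top glass_a 0.62 [250.0, 238.7] 243 257 229 248 240
top glass_a 0.56 [195.3, 217.8] 189 203 208 226 218
top glass_a 0.2 [352.8, 179.2] 307 394 129 221 4453
top reagent 0.69 [242.7, 209.0] 240 253 199 218 227
top beaker 0.56 [280.7, 226.5] 273 287 217 236 247
top stay_grip 0.54 [383.9, 159.3] 377 391 152 170 56
top stay_grip 0.3 [345.5, 158.1] 308 387 130 189 1946
top case 0.77 [351.0, 174.2] 306 392 130 221 4271
top stock_tray 0.79 [264.0, 218.0] 226 298 186 258 2917
top hood_edge 0.91 [341.8, 158.0] 305 388 129 189 2130
top hood_edge 0.42 [250.8, 233.1] 242 256 228 248 241
```

```bash
sed -i 's/M=np.array(pic\["rotation"\])/M=R.from_rotvec(pic["rotation"]).as_matrix()/' h.py
python3 - <<'E'
from h import *
a=cv2.imread("pics/side0.png")[155:275,110:430];b=cv2.imread("pics/top0.png")[122:262,110:430]
f=lambda i:cv2.resize(i,None,fx=2.3,fy=2.3,interpolation=cv2.INTER_CUBIC)
cv2.imwrite("pics/c0.png",np.vstack([f(a),f(b)]))
s=arm.camera("side");t=arm.camera("top")
pr={"caseglass":((346.3,224.5),(336.8,191.5)),"trayglass":((237.6,232.5),(250,238.7)),"reagent":((248.8,202.8),(245.5,208.5)),"beaker":((271.8,231.9),(280.7,226.5)),
"g1":((135.4,195.4),(144.7,238.6)),"g2":((164.3,192.2),(168.3,229.4)),"g3":((194.5,191),(195.3,217.8))}
for k,(u,v) in pr.items():
    print(k,tri([ray(s,u),ray(t,v)]).round(4),"at z=.036",atz(ray(s,u),.036).round(3),atz(ray(t,v),.036).round(3))
E
```

```text
caseglass [ 0.4798 -0.0924  0.0173] at z=.036 [ 0.467 -0.087  0.036] [ 0.477 -0.091  0.036]
trayglass [0.4059 0.2531 0.0367] at z=.036 [0.407 0.253 0.036] [0.406 0.253 0.036]
reagent [0.5248 0.2335 0.0131] at z=.036 [0.514 0.23  0.036] [0.516 0.236 0.036]
beaker [0.4033 0.1441 0.073 ] at z=.036 [0.419 0.146 0.036] [0.415 0.139 0.036]
g1 [0.514  0.605  0.0304] at z=.036 [0.506 0.605 0.036] [0.517 0.602 0.036]
g2 [0.527  0.5136 0.0326] at z=.036 [0.526 0.512 0.036] [0.525 0.514 0.036]
g3 [0.5342 0.4116 0.0454] at z=.036 [0.54  0.413 0.036] [0.537 0.413 0.036]
```

View pics/c0.png

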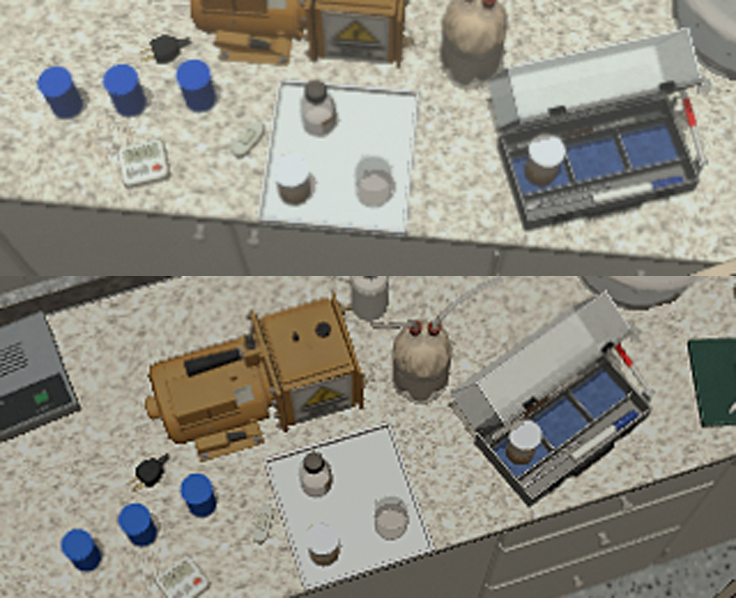

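Side picture: on the white tray stand the capped reagent at (249,203), a film-lidded glass at (238,232) and the beaker at (272,232). The case holds a soil glass at (346,224) in its left pocket, so the reagent and beaker are missing. The three blue cylinders at (135/164/194, ~193) are look-alikes. The red-gripped stay is at about (410,203).

```bash
python3 - <<'E'
from h import *
s=arm.camera("side");t=arm.camera("top")
S=lambda x,y:(x/2.3+110,y/2.3+155)
T=lambda x,y:(x/2.3+110,(y-276)/2.3+122)
for k,z,a,b in(("FLbot",0,S(527,227),T(531,503)),("FRbot",0,S(697,193),T(649,411)),("grip",.075,S(690,112),T(626,356)),("hoodL?",.169,S(502,128),T(492,437)),("hoodR?",.169,S(697,86),T(632,328))):
    print(k,atz(ray(s,a),z).round(3),atz(ray(t,b),z).round(3),tri([ray(s,a),ray(t,b)]).round(3))
w=arm.camera("wrist");print(np.round(w["tool_from_camera"],3),w["mtx"][0])
E
```

```text
FLbot [ 0.38  -0.072  0.   ] [ 0.38  -0.075  0.   ] [ 0.375 -0.071  0.015]
FRbot [ 0.453 -0.309  0.   ] [ 0.467 -0.312  0.   ] [ 0.482 -0.329 -0.057]
grip [ 0.541 -0.283  0.075] [ 0.54  -0.285  0.075] [ 0.534 -0.28   0.089]
hoodL? [ 0.444 -0.017  0.169] [ 0.444 -0.017  0.169] [ 0.444 -0.017  0.169]
hoodR? [ 0.529 -0.268  0.169] [ 0.544 -0.277  0.169] [ 0.551 -0.282  0.141]
[[ 0.001 -0.95  -0.313  0.081]
 [ 1.     0.001 -0.     0.001]
 [ 0.001 -0.313  0.95  -0.071]
 [ 0.     0.     0.     1.   ]] [363.80624873   0.         278.08602487]
```

carry_out:
  deltas:
    - {"linear":[0,0,0],"delta_rot":[0,0.117,0],"claw":0.45}
    - {"linear":[0,0,0],"delta_rot":[0,0.117,0],"claw":0.45}
    - {"linear":[0,0,0],"delta_rot":[0,0.117,0],"claw":0.45}
    - {"linear":[0,0,0],"delta_rot":[0,0.117,0],"claw":0.45}
    - {"linear":[0,0,0],"delta_rot":[0,0.117,0],"claw":0.45}
    - {"linear":[0,0,0],"delta_rot":[0,0.115,0],"claw":0.45}
    - {"linear":[0,0,0],"delta_rot":[0,0,0],"claw":0.45}

```text
time: 1.63
tool_pos: [0.1704, -0.6009, 0.3013]
eef_rot: [-2.832, -0.392, -1.04]
contact_force: [-1.9, 0.0, 0.3]
width: 0.0388
grasp_force: 0.0
```

```bash
cat >> h.py <<'E'
C=dict(c=np.array([.484,-.170,0]),psi=.325)
def Rz(p): return R.from_euler("z",p).as_matrix()
def cw(P): return C["c"]+Rz(C["psi"])@(np.array(P)/1000)   # case mm -> world m
def go(P,back=0,al=.7,psi=None,gp=.054):
    """tool-frame shift/turn bringing grasp point to world P, held back along tool z"""
    p=C["psi"] if psi is None else psi;s=arm.read_state();W=R.from_rotvec(s["eef_rot"])
    x=[np.cos(p)*np.cos(al),np.sin(p)*np.cos(al),np.sin(al)];y=[np.sin(p),-np.cos(p),0]
    M=np.array([x,y,np.cross(x,y)]).T
    tcp=np.array(P)-M[:,2]*(gp+back);d=tcp-s["tool_pos"]
    print("t",round(s["time"],2),"tcp",s["tool_pos"].round(4),"grasp",(s["tool_pos"]+W.as_matrix()[:,2]*gp).round(4),"F",s["contact_force"].round(1),"w",round(s["width"],4),"gf",round(s["grasp_force"],1))
    print(" turn(tool)",(W.inv()*R.from_matrix(M)).as_rotvec().round(4),"shift(now axes)",W.inv().apply(d).round(4),"shift(after turn)",(M.T@d).round(4))
E
python3 - <<'E'
from h import *
print(arm.read_state()["qpos"].round(2));go(cw([21,-133,75]),.1)
E
```

```text
[ 1.6   0.43 -0.14  1.47 -0.64  1.43  0.33]
t 1.63 tcp [ 0.1704 -0.6009  0.3013] grasp [ 0.204  -0.5912  0.2602] F [-1.9  0.   0.3] w 0.0388 gf 0.0
 turn(tool) [ 0.0283 -0.0045 -0.0397] shift(now axes) [ 0.1941 -0.1919  0.3084] shift(after turn) [ 0.2028 -0.1752  0.3127]
```

carry_out:
  deltas:
    - {"linear":[0,0,0],"delta_rot":[0.028,-0.004,-0.04],"claw":0.45}
    - {"linear":[0.02,-0.0175,0.031],"delta_rot":[0,0,0],"claw":0.45}
    - {"linear":[0.02,-0.0175,0.031],"delta_rot":[0,0,0],"claw":0.45}
    - {"linear":[0.02,-0.0175,0.031],"delta_rot":[0,0,0],"claw":0.45}
    - {"linear":[0.02,-0.0175,0.031],"delta_rot":[0,0,0],"claw":0.45}
    - {"linear":[0.02,-0.0175,0.031],"delta_rot":[0,0,0],"claw":0.45}
    - {"linear":[0.02,-0.0175,0.031],"delta_rot":[0,0,0],"claw":0.45}
    - {"linear":[0.02,-0.0175,0.031],"delta_rot":[0,0,0],"claw":0.45}
    - {"linear":[0.02,-0.0175,0.031],"delta_rot":[0,0,0],"claw":0.45}
    - {"linear":[0.02,-0.0175,0.031],"delta_rot":[0,0,0],"claw":0.45}

```text
time: 2.47
tool_pos: [0.4246, -0.3465, 0.2047]
eef_rot: [-2.819, -0.478, -1.02]
contact_force: [0.5, -0.7, -0.0]
width: 0.0387
grasp_force: 0.0
```

carry_out:
  deltas:
    - {"linear":[0.02,-0.0175,0.03],"delta_rot":[0,0,0],"claw":0.45}
    - {"linear":[0,0,0],"delta_rot":[0,0,0],"claw":0.45}
    - {"linear":[0,0,0],"delta_rot":[0,0,0],"claw":0.45}
    - {"linear":[0,0,0],"delta_rot":[0,0,0],"claw":0.45}

```text
time: 2.8
tool_pos: [0.4504, -0.3208, 0.1947]
eef_rot: [-2.818, -0.477, -1.021]
contact_force: [0.3, 0.4, -0.0]
width: 0.0382
grasp_force: 0.0
```

```bash
python3 - <<'E'
from h import *
print(arm.read_state()["qpos"].round(2));go(cw([21,-133,75]),.1)
s=arm.read_state();p=arm.camera("wrist");cv2.imwrite("pics/w1.png",p["color"])
for t in("stay_grip","stay","case","hood_edge"):
    for m in arm.masks_of(p,t):
        ys,xs=np.nonzero(m["pixels"]);print(t,round(m["p"],2),m["point"],xs.min(),xs.max(),ys.min(),ys.max(),len(xs))
print("pred grip",proj(p,cw([21,-133,75]),s),"pivot",proj(p,cw([-47.5,-133,52]),s))
E
```

```text
[ 1.23  0.21 -0.44  2.02 -0.8   0.78  0.12]
t 2.8 tcp [ 0.4504 -0.3208  0.1947] grasp [ 0.4831 -0.3097  0.1532] F [ 0.3  0.4 -0. ] w 0.0382 gf 0.0
 turn(tool) [-0.0002  0.0056  0.0103] shift(now axes) [0.0001 0.0009 0.0027] shift(after turn) [0.0001 0.0009 0.0027]
stay_grip 0.97 [265.4, 247.4] 260 276 184 336 1969
stay 0.85 [268.1, 246.2] 260 276 185 336 2030
case 0.77 [131.3, 167.9] 0 281 0 369 86553
case 0.19 [132.3, 92.7] 0 281 0 184 47079
hood_edge 0.64 [131.0, 93.7] 0 282 0 185 47388
pred grip [[277.60956076 216.38988206]] pivot [[276.5146966  326.03626958]]
```

View pics/w1.png

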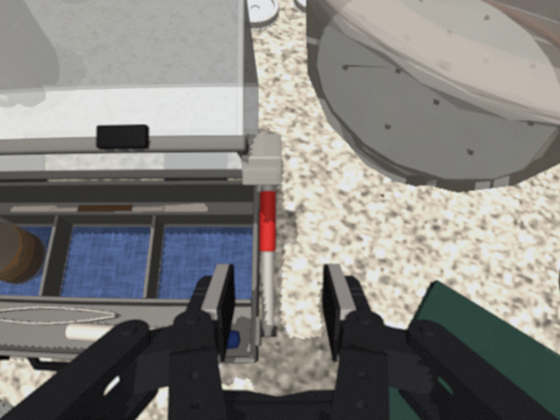

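The wrist picture shows the red sleeve from (267,191) to (268,251), with the rod running down to its pivot near (268,330). The clip is at (262,155) and the right and middle pockets are empty (blue). The fingertips are at (220,270) and (335,270), so the rod sits about 9 px left of centre.

```bash
python3 - <<'E'
from h import *
from scipy.optimize import least_squares
s=arm.read_state();w=arm.camera("wrist")
def red(im,box):
    h=cv2.cvtColor(im,cv2.COLOR_BGR2HSV);m=((h[...,0]<6)|(h[...,0]>174))&(h[...,1]>150)&(h[...,2]>80)
    k=np.zeros_like(m);x0,x1,y0,y1=box;k[y0:y1,x0:x1]=1;ys,xs=np.nonzero(m&k);print(xs.min(),xs.max(),ys.min(),ys.max(),len(xs));return xs.mean(),ys.mean()
uw=red(w["color"],(240,290,160,280));a=arm.camera("side");b=arm.camera("top")
ua=red(a["color"],(380,430,170,240));ub=red(b["color"],(360,410,140,190))
print(uw,ua,ub,"tri",tri([ray(w,uw,s),ray(a,ua),ray(b,ub)]).round(4),tri([ray(w,uw,s),ray(a,ua)]).round(4),tri([ray(w,uw,s),ray(b,ub)]).round(4))
obs=[(uw,None),((157,217),(42.5,-41,30)),((150,298),(-23.5,-41,30)),((45,297),(-23.5,41,30)),((258,358),(-67.5,-125,42)),((268,328),(-47.5,-133,52))]
def f(v):
    C["c"][:2]=v[:2];C["psi"]=v[2];r=[]
    q=v[3]
    for u,P in obs:
        if P is None:P=(-47.5+72*np.cos(.21+q),-133,52+72*np.sin(.21+q))
        r+=list(proj(w,cw(P),s)[0]-u)
    return r
r=least_squares(f,[.484,-.17,.325,.1],loss="soft_l1");print(r.x.round(4),np.round(r.fun,1))
q=r.x[3];print("grip",cw((-47.5+72*np.cos(.21+q),-133,52+72*np.sin(.21+q))).round(4))
E
```

```text
258 273 190 249 925
408 411 198 209 27
378 384 151 160 22
(np.float64(265.6054054054054), np.float64(219.54054054054055)) (np.float64(409.3703703703704), np.float64(203.7037037037037)) (np.float64(380.54545454545456), np.float64(155.6818181818182)) tri [ 0.5449 -0.2828  0.0689] [ 0.5436 -0.2826  0.0686] [ 0.5448 -0.2828  0.0706]
[ 0.4771 -0.1673  0.3506  0.0023] [ 2.7 -0.1 -2.5 -2.8 -4.  -0.6 -3.5  0.   0.7  2.   2.  -0. ]
grip [ 0.5443 -0.2844  0.0672]
```

```bash
sed -i 's/^C=.*/C=dict(c=np.array([.4775,-.1675,0]),psi=.345)/' h.py
python3 - <<'E'
from h import *
go([.5445,-.283,.069])
E
```

```text
t 3.2 tcp [ 0.4498 -0.3213  0.1943] grasp [ 0.4826 -0.3103  0.1529] F [-0.2 -0.2  0.7] w 0.0385 gf 0.0
 turn(tool) [ 0.0128  0.0043 -0.0082] shift(now axes) [-0.0022 -0.0054  0.1076] shift(after turn) [-0.0026 -0.004   0.1076]
```

carry_out:
  deltas:
    - {"linear":[-0.0026,-0.004,0],"delta_rot":[0.013,0.004,-0.008],"claw":0.45}
    - {"linear":[0,0,0.02],"delta_rot":[0,0,0],"claw":0.45}
    - {"linear":[0,0,0.025],"delta_rot":[0,0,0],"claw":0.45}
    - {"linear":[0,0,0.025],"delta_rot":[0,0,0],"claw":0.45}
    - {"linear":[0,0,0.02],"delta_rot":[0,0,0],"claw":0.45}
    - {"linear":[0,0,0.0175],"delta_rot":[0,0,0],"claw":0.45}
    - {"linear":[0,0,0],"delta_rot":[0,0,0],"claw":0.45}
    - {"linear":[0,0,0],"delta_rot":[0,0,0],"claw":0.45}

```text
time: 3.87
tool_pos: [0.5117, -0.2935, 0.1098]
eef_rot: [-2.8, -0.49, -1.021]
contact_force: [0.6, -0.5, 0.4]
width: 0.0386
grasp_force: 0.0
```

```bash
python3 - <<'E'
from h import *
go([.5445,-.283,.069])
w=arm.camera("wrist");cv2.imwrite("pics/w2.png",w["color"])
E
```

```text
t 3.87 tcp [ 0.5117 -0.2935  0.1098] grasp [ 0.5444 -0.2816  0.0685] F [ 0.6 -0.5  0.4] w 0.0386 gf 0.0
 turn(tool) [-0.0033  0.0001  0.0001] shift(now axes) [ 0.      0.0012 -0.0007] shift(after turn) [ 0.      0.0012 -0.0007]
```

View pics/w2.png

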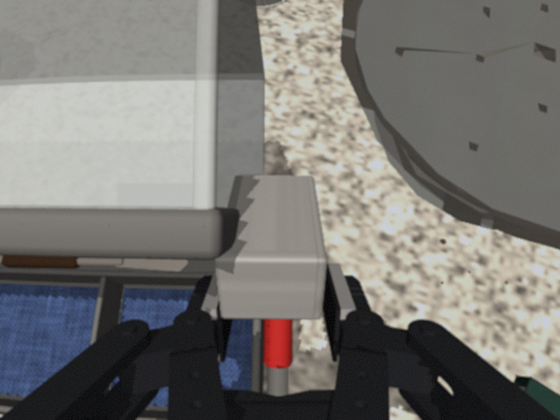

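The rod's red sleeve lies centred between the fingers at (278,345), and the hood's clip block (218–325, 175–315) is nearer the camera. I'll check how far the clip is from the gripper body before lifting.

```bash
python3 - <<'E'
from h import *
w=arm.camera("wrist");s2=arm.read_state();s1=dict(tool_pos=np.array([.4504,-.3208,.1947]),eef_rot=np.array([-2.818,-.477,-1.021]))
W=R.from_rotvec(s2["eef_rot"]).as_matrix()
for n,u1,u2 in(("botL",(243,182),(218,316)),("botR",(280,182),(327,316)),("midL",(247,158),(220,258)),("midR",(279,157),(324,258)),("topL",(257,134),(238,176)),("topR",(279,133),(313,177))):
    P=tri([ray(w,u1,s1),ray(w,u2,s2)]);c=Rz(-C["psi"])@(P-C["c"])*1000
    print(n,"case",c.round(0),"tool",((P-s2["tool_pos"])@W*1000).round(0))
E
```

```text
botL case [  12. -122.  152.] tool [ 44.  -9. -17.]
botR case [  11. -140.  154.] tool [ 45.   8. -19.]
midL case [  20. -124.  160.] tool [ 55.  -8. -18.]
midR case [  19. -139.  163.] tool [ 56.   8. -20.]
topL case [  36. -127.  156.] tool [65. -5. -4.]
topR case [  38. -139.  153.] tool [64.  8. -1.]
```

```bash
python3 - <<'E'
from h import *
P=np.array([.5445,-.283,.0685]);go(P,al=.95)
al=.95;q0=.02
f=lambda q:72*np.array([np.cos(.21+q),np.sin(.21+q)])
T=np.array([[np.cos(al),np.sin(al)],[np.sin(al),-np.cos(al)]])
qs=np.linspace(q0,.73,11);qs=np.append(qs,[.78,.82])
for a,b in zip(qs,qs[1:]):print(round(b,3),(T@(f(b)-f(a))).round(2))
E
```

```text
t 3.97 tcp [ 0.5116 -0.2948  0.1109] grasp [ 0.5443 -0.2831  0.0696] F [-1.7 -0.1 -0.4] w 0.0386 gf 0.0
 turn(tool) [-2.0e-04  2.5e-01  3.0e-04] shift(now axes) [-0.0139 -0.      0.0027] shift(after turn) [-0.0142 -0.     -0.0009]
0.091 [ 3.23 -3.96]
0.162 [ 2.94 -4.18]
0.233 [ 2.64 -4.38]
0.304 [ 2.32 -4.55]
0.375 [ 1.99 -4.71]
0.446 [ 1.65 -4.84]
0.517 [ 1.31 -4.94]
0.588 [ 0.95 -5.02]
0.659 [ 0.59 -5.08]
0.73 [ 0.23 -5.11]
0.78 [-0.05 -3.6 ]
0.82 [-0.17 -2.87]
```

carry_out:
  deltas:
    - {"linear":[-0.007,0,0.001],"delta_rot":[0,0.083,0],"claw":0.45}
    - {"linear":[-0.007,0,0.001],"delta_rot":[0,0.083,0],"claw":0.45}
    - {"linear":[0,0,-0.001],"delta_rot":[0,0.084,0],"claw":0.45}
    - {"linear":[0,0,0],"delta_rot":[0,0,0],"claw":0.2}
    - {"linear":[0,0,0],"delta_rot":[0,0,0],"claw":0}
    - {"linear":[0,0,0],"delta_rot":[0,0,0],"claw":0}
    - {"linear":[0,0,0],"delta_rot":[0,0,0],"claw":0}
    - {"linear":[0,0,0],"delta_rot":[0,0,0],"claw":0}
    - {"linear":[0,0,0],"delta_rot":[0,0,0],"claw":0}
  force: 25

```text
time: 4.72
tool_pos: [0.502, -0.297, 0.0997]
eef_rot: [-2.626, -0.46, -1.341]
contact_force: [-13.0, 0.1, -0.6]
width: 0.0099
grasp_force: 24.8
```

```bash
python3 - <<'E'
from h import *
go([.5445,-.283,.069],al=.95)
E
```

```text
t 4.72 tcp [ 0.502  -0.297   0.0997] grasp [ 0.5431 -0.2821  0.068 ] F [-13.    0.1  -0.6] w 0.0099 gf 24.8
 turn(tool) [-0.0017  0.0054  0.001 ] shift(now axes) [0.0011 0.0012 0.0003] shift(after turn) [0.0011 0.0012 0.0003]
```

carry_out:
  deltas:
    - {"linear":[0.0032,0,-0.004],"delta_rot":[0,0,0],"claw":0}
    - {"linear":[0.003,0,-0.0042],"delta_rot":[0,0,0],"claw":0}
    - {"linear":[0.0026,0,-0.0044],"delta_rot":[0,0,0],"claw":0}

```text
time: 4.97
tool_pos: [0.498, -0.2984, 0.1149]
eef_rot: [-2.624, -0.461, -1.344]
contact_force: [-3.8, 1.5, -6.3]
width: 0.01
grasp_force: 24.3
```

```bash
python3 - <<'E'
from h import *
go(cw([-47.5+72*np.cos(.443),-133,52+72*np.sin(.443)]),al=.95)
E
```

```text
t 4.97 tcp [ 0.498  -0.2984  0.1149] grasp [ 0.5392 -0.2835  0.0834] F [-3.8  1.5 -6.3] w 0.01 gf 24.3
 turn(tool) [-0.0022  0.003   0.0016] shift(now axes) [-0.0013  0.0029 -0.0007] shift(after turn) [-0.0013  0.0029 -0.0007]
```

carry_out:
  deltas:
    - {"linear":[0.0023,0,-0.0046],"delta_rot":[0,0,0],"claw":0}
    - {"linear":[0.002,0,-0.0047],"delta_rot":[0,0,0],"claw":0}
    - {"linear":[0.0016,0,-0.0048],"delta_rot":[0,0,0],"claw":0}
    - {"linear":[0.0013,0,-0.0049],"delta_rot":[0,0,0],"claw":0}
    - {"linear":[0.001,0,-0.005],"delta_rot":[0,0,0],"claw":0}

```text
time: 5.38
tool_pos: [0.4845, -0.3033, 0.1361]
eef_rot: [-2.62, -0.46, -1.349]
contact_force: [0.5, 5.8, -3.1]
width: 0.0097
grasp_force: 24.2
```

carry_out:
  deltas:
    - {"linear":[0.0006,0,-0.0051],"delta_rot":[0,0,0],"claw":0}
    - {"linear":[0.0002,0,-0.0051],"delta_rot":[0,0,0],"claw":0}
    - {"linear":[0,0,-0.0036],"delta_rot":[0,0,0],"claw":0}
    - {"linear":[0,0,0],"delta_rot":[0,0,0],"claw":0}

```text
time: 5.72
tool_pos: [0.4745, -0.3068, 0.1446]
eef_rot: [-2.62, -0.46, -1.349]
contact_force: [7.2, 5.0, -7.2]
width: 0.0099
grasp_force: 25.5
```

```bash
python3 - <<'E'
from h import *
go(cw([-47.5+72*np.cos(.94),-133,52+72*np.sin(.94)]),al=.95)
E
```

```text
t 5.72 tcp [ 0.4745 -0.3068  0.1446] grasp [ 0.5158 -0.2917  0.1132] F [ 7.2  5.  -7.2] w 0.0099 gf 25.5
 turn(tool) [-0.0028 -0.0008  0.0013] shift(now axes) [-0.0019  0.003   0.0025] shift(after turn) [-0.0019  0.003   0.0025]
```

carry_out:
  deltas:
    - {"linear":[-0.0005,0.001,-0.003],"delta_rot":[0,0,0],"claw":0}
    - {"linear":[0,0,-0.002],"delta_rot":[0,0,0],"claw":0}
    - {"linear":[0,0,0],"delta_rot":[0,0,0],"claw":0}

```text
time: 5.97
tool_pos: [0.4714, -0.308, 0.1469]
eef_rot: [-2.618, -0.462, -1.348]
contact_force: [12.0, 7.3, -10.1]
width: 0.0099
grasp_force: 24.9
```

```bash
python3 - <<'E'
from h import *
go(cw([-47.5+72*np.cos(.94),-133,52+72*np.sin(.94)]),al=.95)
a=[arm.camera(n)["color"] for n in("side","wrist")]
s=cv2.resize(a[0][150:260,310:430],None,fx=4,fy=4,interpolation=cv2.INTER_CUBIC)
w=a[1][:,100:420]
cv2.imwrite("pics/s3.png",np.hstack([s[:420],w]))
E
```

```text
t 5.97 tcp [ 0.4714 -0.308   0.1469] grasp [ 0.5127 -0.2929  0.1156] F [ 12.    7.3 -10.1] w 0.0099 gf 24.9
 turn(tool) [-0.0049 -0.0015  0.0017] shift(now axes) [-0.0019  0.0028  0.0066] shift(after turn) [-0.0019  0.0028  0.0066]
```

View pics/s3.png

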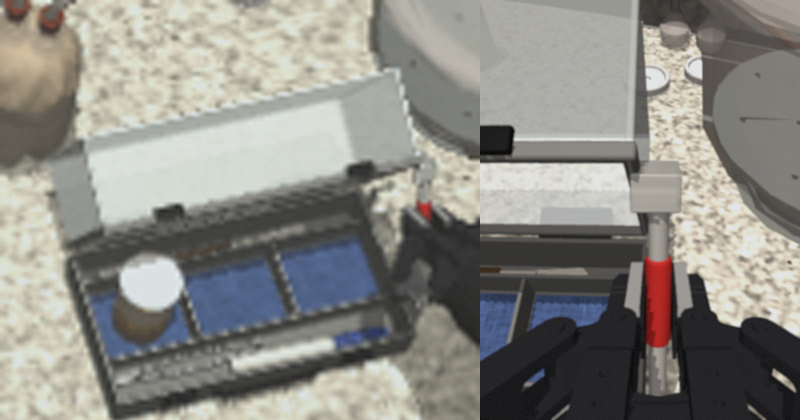

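The wrist half shows the rod's tip now inside the clip block at about (657,190), with the red sleeve between the pads. The opposing force has risen to about 17 N, which matches the end stop. I'll release and check.

carry_out:
  deltas:
    - {"linear":[0,0,0.004],"delta_rot":[0,0,0],"claw":0.1}
    - {"linear":[0,0,0],"delta_rot":[0,0,0],"claw":0.4}
    - {"linear":[0,0,0],"delta_rot":[0,0,0],"claw":0.4}
    - {"linear":[0,0,0],"delta_rot":[0,0,0],"claw":0.4}
    - {"linear":[0,0,-0.02],"delta_rot":[0,0,0],"claw":0.4}
    - {"linear":[0,0,-0.03],"delta_rot":[0,0,0],"claw":0.4}
    - {"linear":[0,0,-0.03],"delta_rot":[0,0,0],"claw":0.4}
    - {"linear":[0,0,-0.02],"delta_rot":[0,0,0],"claw":0.4}
    - {"linear":[0,0,0],"delta_rot":[0,0,0],"claw":0.4}
    - {"linear":[0,0,0],"delta_rot":[0,0,0],"claw":0.4}

```text
time: 6.9
tool_pos: [0.3963, -0.3383, 0.203]
eef_rot: [-2.626, -0.456, -1.35]
contact_force: [0.1, -0.1, -0.1]
width: 0.0346
grasp_force: 0.0
```

```bash
python3 - <<'E'
from h import *
go(cw([-47.5+72*np.cos(.94),-133,52+72*np.sin(.94)]),al=.95)
s=arm.read_state();w=arm.camera("wrist");a=arm.camera("side");b=arm.camera("top");cv2.imwrite("pics/w4.png",w["color"])
def red(im,box):
    h=cv2.cvtColor(im,cv2.COLOR_BGR2HSV);m=((h[...,0]<6)|(h[...,0]>174))&(h[...,1]>150)&(h[...,2]>80)
    k=np.zeros_like(m);x0,x1,y0,y1=box;k[y0:y1,x0:x1]=1;ys,xs=np.nonzero(m&k);print(xs.min(),xs.max(),ys.min(),ys.max(),len(xs));return xs.mean(),ys.mean()
us=red(w["color"],(200,350,50,400)),red(a["color"],(380,430,160,240)),red(b["color"],(360,410,130,190))
for P in(tri([ray(w,us[0],s),ray(a,us[1]),ray(b,us[2])]),tri([ray(w,us[0],s),ray(a,us[1])]),tri([ray(w,us[0],s),ray(b,us[2])])):
    c=Rz(-C["psi"])@(P-C["c"])*1000-[-47.5,-133,52];print(P.round(4),c.round(1),"q",np.arctan2(c[2],c[0])-.21,"r",np.hypot(c[2],c[0]))
for q in(.5,.6,.65,.7,.73):print(q,proj(w,[cw((-47.5+r*np.cos(.21+q),-133,52+r*np.sin(.21+q))) for r in(52,92)],s).round(0).tolist(),proj(a,cw((-47.5+72*np.cos(.21+q),-133,52+72*np.sin(.21+q)))).round(1),proj(b,cw((-47.5+72*np.cos(.21+q),-133,52+72*np.sin(.21+q)))).round(1))
print(us)
E
```

```text
t 6.9 tcp [ 0.3963 -0.3383  0.203 ] grasp [ 0.4377 -0.3236  0.1715] F [ 0.1 -0.1 -0.1] w 0.0346 gf 0.0
 turn(tool) [0.0029 0.0009 0.0005] shift(now axes) [-0.0003 -0.0006  0.105 ] shift(after turn) [-0.0004 -0.0003  0.105 ]
264 279 187 244 842
414 416 200 210 29
385 389 153 161 18
[ 0.5224 -0.2908  0.1048] [48.   1.8 52.8] q 0.6224970617780207 r 71.35555277110845
[ 0.5214 -0.2906  0.1051] [47.2  2.3 53.1] q 0.6345035570998078 r 71.06603095423584
[ 0.5226 -0.2908  0.1051] [48.3  1.7 53.1] q 0.6225764960203889 r 71.73028534951057
0.5 [[275.0, 240.0], [275.0, 184.0]] [[414.4 203.7]] [[385.8 156. ]]
0.6 [[275.0, 242.0], [275.0, 185.0]] [[415.4 204.4]] [[387.1 156.4]]
0.65 [[275.0, 243.0], [275.0, 186.0]] [[415.9 204.7]] [[387.7 156.7]]
0.7 [[275.0, 244.0], [275.0, 187.0]] [[416.5 205.2]] [[388.4 157. ]]
0.73 [[275.0, 245.0], [275.0, 188.0]] [[416.8 205.5]] [[388.8 157.2]]
((np.float64(271.8788598574822), np.float64(215.81116389548694)), (np.float64(415.1034482758621), np.float64(205.06896551724137)), (np.float64(387.05555555555554), np.float64(156.55555555555554)))
```

View pics/w4.png

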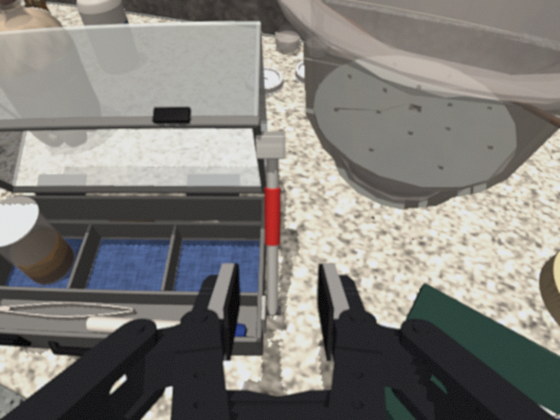

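The wrist view shows the rod up and entering the clip at (271,158), with the sleeve spanning rows 187–244. My measured angle (0.62–0.70) isn't conclusive, so I'll take one straight-down view.

```bash
python3 - <<'E'
from h import *
go(cw([-42,-133,219]),al=.33)
E
```

```text
t 7.05 tcp [ 0.3974 -0.3361  0.2019] grasp [ 0.4387 -0.3212  0.1705] F [-0.4 -0.5 -0.3] w 0.0345 gf 0.0
 turn(tool) [-0.002  -0.6202  0.0009] shift(now axes) [0.0979 0.0015 0.0196] shift(after turn) [ 0.091   0.0014 -0.0409]
```

carry_out:
  deltas:
    - {"linear":[0.033,0,0.0065],"delta_rot":[0,0,0],"claw":0.4}
    - {"linear":[0.033,0,0.0065],"delta_rot":[0,0,0],"claw":0.4}
    - {"linear":[0.032,0.0015,0.0065],"delta_rot":[0,0,0],"claw":0.4}
    - {"linear":[0,0,0],"delta_rot":[0,-0.124,0],"claw":0.4}
    - {"linear":[0,0,0],"delta_rot":[0,-0.124,0],"claw":0.4}
    - {"linear":[0,0,0],"delta_rot":[0,-0.124,0],"claw":0.4}
    - {"linear":[0,0,0],"delta_rot":[0,-0.124,0],"claw":0.4}
    - {"linear":[0,0,0],"delta_rot":[0,-0.124,0],"claw":0.4}
    - {"linear":[0,0,0],"delta_rot":[0,0,0],"claw":0.4}
    - {"linear":[0,0,0],"delta_rot":[0,0,0],"claw":0.4}

```text
time: 7.88
tool_pos: [0.4679, -0.3112, 0.2703]
eef_rot: [-2.993, -0.531, -0.505]
contact_force: [-0.8, -0.3, -0.2]
width: 0.0344
grasp_force: 0.0
```

```bash
python3 - <<'E'
from h import *
s=arm.read_state();w=arm.camera("wrist");cv2.imwrite("pics/w5.png",w["color"]);print(s["tool_pos"],s["eef_rot"])
s4=dict(tool_pos=np.array([.3963,-.3383,.203]),eef_rot=np.array([-2.626,-.456,-1.35]))
im=w["color"];h=cv2.cvtColor(im,cv2.COLOR_BGR2HSV);m=((h[...,0]<6)|(h[...,0]>174))&(h[...,1]>150)&(h[...,2]>80)
ys,xs=np.nonzero(m);print(xs.min(),xs.max(),ys.min(),ys.max(),len(xs));u=(xs.mean(),ys.mean());print(u)
for n,u4,u5 in(("mid",(271.9,215.8),u),("top",(271.9,187),(xs[ys<ys.min()+3].mean(),ys.min())),("bot",(272,244),(xs[ys>ys.max()-3].mean(),ys.max()))):
    P=tri([ray(w,u4,s4),ray(w,u5,s)]);c=Rz(-C["psi"])@(P-C["c"])*1000-[-47.5,-133,52];print(n,P.round(4),c.round(1),"q",np.arctan2(c[2],c[0])-.21)
for q in(.5,.6,.7,.73):print(q,proj(w,[cw((-47.5+r*np.cos(.21+q),-133,52+r*np.sin(.21+q))) for r in(0,52,72,92,122)],s).round(0).tolist())
E
```

```text
[ 0.46785261 -0.3112221   0.27026581] [-2.99275856 -0.53082004 -0.50521189]
269 283 193 234 508
(np.float64(275.65551181102364), np.float64(214.79133858267716))
mid [ 0.5174 -0.2922  0.1102] [42.9  2.1 58.2] q 0.7263532165724393
top [ 0.5308 -0.287   0.1231] [57.3  2.5 71.1] q 0.6822556470237187
bot [ 0.5042 -0.2971  0.097 ] [28.8  2.  45. ] q 0.7919830848979397
0.5 [[278.0, 265.0], [279.0, 219.0], [279.0, 199.0], [279.0, 176.0], [279.0, 138.0]]
0.6 [[278.0, 265.0], [279.0, 224.0], [279.0, 205.0], [279.0, 184.0], [279.0, 148.0]]
0.7 [[278.0, 265.0], [279.0, 230.0], [279.0, 213.0], [279.0, 194.0], [279.0, 161.0]]
0.73 [[278.0, 265.0], [279.0, 231.0], [279.0, 215.0], [279.0, 197.0], [279.0, 165.0]]
```

View pics/w5.png

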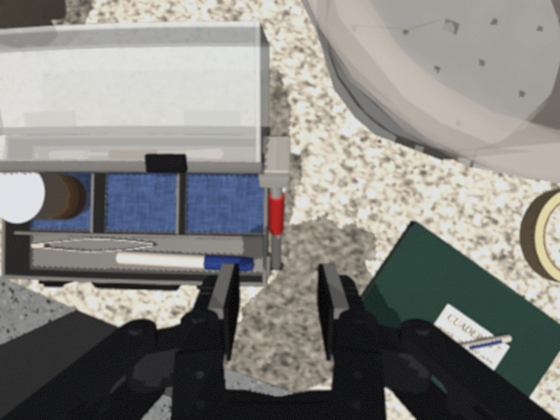

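```bash
python3 - <<'E'
from h import *
from scipy.optimize import least_squares
im=cv2.imread("pics/w5.png");w=arm.camera("wrist")
s=dict(tool_pos=np.array([.46785,-.31122,.27027]),eef_rot=np.array([-2.99276,-.53082,-.50521]))
h=cv2.cvtColor(im,cv2.COLOR_BGR2HSV);m=(h[...,0]>100)&(h[...,0]<125)&(h[...,1]>70)
def edges(cols,rows):
    r=m[rows[0]:rows[1],cols[0]:cols[1]];return r
mid=[np.nonzero(m[r,98:182])[0]+98 for r in(185,200,215)];print([(a.min(),a.max()) for a in mid])
rt=[np.nonzero(m[r,183:268])[0]+183 for r in(195,205,215,225)];print([(a.min(),a.max()) for a in rt])
for c in(115,140,165,195,220,250):
    a=np.nonzero(m[165:245,c])[0]+165;print(c,a.min(),a.max())
for P in((-23.5,30,5),(-23.5,-30,5),(-23.5,-112,5),(9.5,39.5,5),(9.5,-39.5,30),(9.5,-42.5,5),(9.5,-121.5,42),(9.5,-121.5,5),(-67.5,-125,42),(-67.5,125,42),(-47.5,-133,52)):
    print(P,proj(w,cw(P),s)[0].round(1))
E
```

```text
[(np.int64(107), np.int64(175)), (np.int64(106), np.int64(175)), (np.int64(106), np.int64(174))]
[(np.int64(187), np.int64(263)), (np.int64(187), np.int64(262)), (np.int64(186), np.int64(262)), (np.int64(186), np.int64(262))]
115 173 229
140 173 230
165 172 230
195 174 231
220 174 231
250 174 231
(-23.5, 30, 5) [116.6 232.4]
(-23.5, -30, 5) [175.1 233.1]
(-23.5, -112, 5) [257.5 233.8]
(9.5, 39.5, 5) [107.9 199.5]
(9.5, -39.5, 30) [177.9 198.8]
(9.5, -42.5, 5) [187.9 199.9]
(9.5, -121.5, 42) [266.  198.8]
(9.5, -121.5, 5) [267.3 200.4]
(-67.5, -125, 42) [269.3 285.7]
(-67.5, 125, 42) [  3.7 279.5]
(-47.5, -133, 52) [278.5 264.8]
```

The blue pocket edges match my case model within 2 px. After shifting the case 2 mm in x and y, the stay angle comes out at about 0.73–0.75, so it is seated. On to the tray.

```bash
sed -i 's/^C=.*/C=dict(c=np.array([.4787,-.1649,0]),psi=.345)/' h.py
python3 - <<'E'
from h import *
al=.33;p=.345;z=np.array([np.cos(p)*np.sin(al),np.sin(p)*np.sin(al),-np.cos(al)])
go(np.array([.41,.17,.32])+.054*z,al=.33)
E
```

```text
t 7.98 tcp [ 0.4657 -0.313   0.2695] grasp [ 0.4823 -0.3068  0.2184] F [ 0.2 -1.1 -0.3] w 0.034 gf 0.0
 turn(tool) [-0.0037 -0.0039  0.0002] shift(now axes) [ 0.1215 -0.4734 -0.0096] shift(after turn) [ 0.1213 -0.4733 -0.0119]
```

carry_out:
  deltas:
    - {"linear":[0.0087,-0.0338,-0.0008],"delta_rot":[0,0,0],"claw":1}
    - {"linear":[0.0087,-0.0338,-0.0008],"delta_rot":[0,0,0],"claw":1}
    - {"linear":[0.0087,-0.0338,-0.0008],"delta_rot":[0,0,0],"claw":1}
    - {"linear":[0.0087,-0.0338,-0.0008],"delta_rot":[0,0,0],"claw":1}
    - {"linear":[0.0087,-0.0338,-0.0008],"delta_rot":[0,0,0],"claw":1}
    - {"linear":[0.0087,-0.0338,-0.0008],"delta_rot":[0,0,0],"claw":1}
    - {"linear":[0.0087,-0.0338,-0.0008],"delta_rot":[0,0,0],"claw":1}

```text
time: 8.57
tool_pos: [0.4373, -0.0713, 0.2948]
eef_rot: [-2.997, -0.519, -0.502]
contact_force: [0.6, 0.1, 1.0]
width: 0.0851
grasp_force: 0.0
```

carry_out:
  deltas:
    - {"linear":[0.0087,-0.0338,-0.0008],"delta_rot":[0,0,0],"claw":1}
    - {"linear":[0.0087,-0.0338,-0.0008],"delta_rot":[0,0,0],"claw":1}
    - {"linear":[0.0087,-0.0338,-0.0008],"delta_rot":[0,0,0],"claw":1}
    - {"linear":[0.0087,-0.0338,-0.0008],"delta_rot":[0,0,0],"claw":1}
    - {"linear":[0.0087,-0.0338,-0.0008],"delta_rot":[0,0,0],"claw":1}
    - {"linear":[0.0087,-0.0338,-0.0008],"delta_rot":[0,0,0],"claw":1}
    - {"linear":[0.0087,-0.0338,-0.0008],"delta_rot":[0,0,0],"claw":1}
    - {"linear":[0,0,0],"delta_rot":[0,0,0],"claw":1}
    - {"linear":[0,0,0],"delta_rot":[0,0,0],"claw":1}

```text
time: 9.32
tool_pos: [0.4104, 0.1702, 0.3203]
eef_rot: [-2.996, -0.526, -0.5]
contact_force: [-0.7, -0.1, -0.7]
width: 0.0855
grasp_force: 0.0
```

```bash
python3 - <<'E'
from h import *
import pickle
s=arm.read_state();w=arm.camera("wrist");cv2.imwrite("pics/w6.png",w["color"]);print(s["tool_pos"],s["eef_rot"],s["qpos"].round(2))
pickle.dump((s,w),open("v1.pkl","wb"))
for t in("reagent","beaker","glass_a"):
    for m in arm.masks_of(w,t):
        ys,xs=np.nonzero(m["pixels"]);print(t,round(m["p"],2),m["point"],xs.min(),xs.max(),ys.min(),ys.max(),len(xs))
E
```

```text
[0.41039673 0.17022174 0.32033056] [-2.99613782 -0.52603153 -0.50008763] [ 0.82 -0.48 -1.01  2.04 -0.52  1.07 -1.24]
reagent 0.66 [255.3, 149.9] 229 279 125 182 2302
beaker 0.6 [304.4, 279.3] 278 333 248 308 2683
glass_a 0.97 [519.4, 302.3] 484 559 275 334 2610
glass_a 0.92 [25.8, 69.0] 0 60 31 98 2639
glass_a 0.9 [197.0, 247.8] 165 226 223 278 2624
glass_a 0.8 [105.1, 76.3] 67 141 42 109 3293
```

View pics/w6.png

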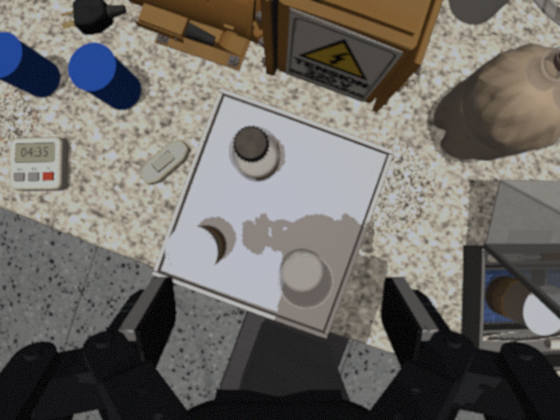

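Wrist picture: the reagent's black cap is at (251,143), the spare glass at (197,248) and the beaker at (304,279). These are the only bottle and beaker on the tray. The blue look-alikes are off the tray at top left. Next I'll set the lean above the beaker and take a second, closer view.

```bash
python3 - <<'E'
from h import *
go([.415,.142,.057],.11,al=.6)
E
```

```text
t 9.52 tcp [0.4107 0.1678 0.3203] grasp [0.4272 0.1737 0.2692] F [-0.2 -0.4  0.6] w 0.0854 gf 0.0
 turn(tool) [-0.0009  0.2702 -0.0028] shift(now axes) [-0.1334  0.0261  0.0895] shift(after turn) [-0.1526  0.0257  0.0507]
```

carry_out:
  deltas:
    - {"linear":[-0.022,0.0043,0.015],"delta_rot":[0,0,0],"claw":1}
    - {"linear":[-0.022,0.0043,0.015],"delta_rot":[0,0,0],"claw":1}
    - {"linear":[-0.022,0.0043,0.015],"delta_rot":[0,0,0],"claw":1}
    - {"linear":[-0.022,0.0043,0.015],"delta_rot":[0,0,0],"claw":1}
    - {"linear":[-0.022,0.0043,0.015],"delta_rot":[0,0,0],"claw":1}
    - {"linear":[-0.022,0.0043,0.015],"delta_rot":[0,0,0],"claw":1}
    - {"linear":[0,0,0],"delta_rot":[0,0.09,0],"claw":1}
    - {"linear":[0,0,0],"delta_rot":[0,0.09,0],"claw":1}
    - {"linear":[0,0,0],"delta_rot":[0,0.09,0],"claw":1}
    - {"linear":[0,0,0],"delta_rot":[0,0,0],"claw":1}

```text
time: 10.35
tool_pos: [0.3804, 0.1288, 0.2213]
eef_rot: [-2.89, -0.501, -0.821]
contact_force: [-0.9, 0.4, 0.1]
width: 0.0852
grasp_force: 0.0
```

```bash
python3 - <<'E'
from h import *
import pickle
go([.415,.142,.057],.11,al=.6)
s=arm.read_state();w=arm.camera("wrist");cv2.imwrite("pics/w7.png",w["color"]);print(s["qpos"].round(2))
s1,w1=pickle.load(open("v1.pkl","rb"));pickle.dump((s,w),open("v2.pkl","wb"))
for t in("reagent","beaker","glass_a"):
    for m in arm.masks_of(w,t):
        ys,xs=np.nonzero(m["pixels"]);print(t,round(m["p"],2),m["point"],xs.min(),xs.max(),ys.min(),ys.max(),len(xs))
def cap(im,box):
    g=im.max(2)<90;x0,x1,y0,y1=box;k=np.zeros_like(g);k[y0:y1,x0:x1]=1;n,l,st,ce=cv2.connectedComponentsWithStats((g&k).astype(np.uint8));i=1+st[1:,4].argmax();print("cap",st[i],ce[i]);return ce[i]
u1=cap(w1["color"],(225,285,115,190))
ms=arm.masks_of(w,"reagent")
if ms:
    ys,xs=np.nonzero(ms[0]["pixels"]);u2=cap(w["color"],(xs.min()-5,xs.max()+5,max(0,ys.min()-5),ys.max()+5))
    print(tri([ray(w1,u1,s1),ray(w,u2,s)]).round(4))
E
```

```text
t 10.35 tcp [0.3804 0.1288 0.2213] grasp [0.4071 0.1385 0.1754] F [-0.9  0.4  0.1] w 0.0852 gf 0.0
 turn(tool) [-0.0015  0.046  -0.0019] shift(now axes) [-0.0625 -0.0006 -0.0046] shift(after turn) [-0.0622 -0.0007 -0.0074]
[ 0.47 -0.5  -0.75  2.42 -0.64  0.61 -1.1 ]
reagent 0.63 [212.2, 136.4] 177 246 85 182 4991
beaker 0.62 [272.5, 294.7] 235 311 254 334 4835
glass_a 0.92 [128.4, 254.6] 83 179 216 288 5211
glass_a 0.86 [541.6, 321.5] 519 559 297 355 2023
glass_a 0.81 [51.3, 62.8] 5 94 19 107 4645
glass_a 0.57 [4.2, 74.6] 0 9 57 89 239
cap [234 127  35  35 979] [250.95709908 143.87027579]
cap [ 172   85   79   50 2046] [201.37781036 108.83382209]
[0.5096 0.2302 0.1003]
```

```bash
python3 - <<'E'
from h import *
im=cv2.imread("pics/w7.png");f=lambda i:cv2.resize(i,None,fx=4,fy=4,interpolation=cv2.INTER_CUBIC)
a=f(im[240:345,222:322]);b=f(im[78:183,165:260]);cv2.imwrite("pics/c7.png",np.hstack([a,b]))
E
```

```text
(no output)
```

View pics/c7.png

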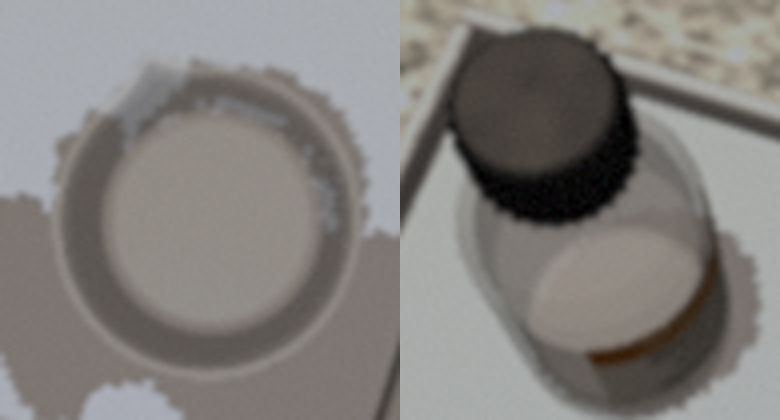

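The crop shows the beaker with its rim centred at w7 pixel (274,295.5) and its spout toward upper left, about 24° left of image-up. On the right is the black-capped bottle with a cap about 20 mm high. The forward lean is out of reach at the beaker (j2 and j4 are at their limits), so I'll lean the tool sideways toward −y there.

```bash
python3 - <<'E'
from h import *
import pickle
s1,w1=pickle.load(open("v1.pkl","rb"));s,w=pickle.load(open("v2.pkl","rb"))
r=ray(w,(274,295.5),s);print("rim z.073",atz(r,.073).round(4),"base z.007",atz(ray(w,(275,295.5),s),.007).round(4))
print("mask tri",tri([ray(w1,(304.4,279.3),s1),ray(w,(272.5,294.7),s)]).round(4))
# cap top centre in w7: (536,100)/4+(165-100,78)
c=(536/4+65,100/4+78);print("captop z.109",c,atz(ray(w,c,s),.109).round(4));print("v1 cap",atz(ray(w1,(251,143.9),s1),.102).round(4))
print("caps tri",tri([ray(w1,(251,142),s1),ray(w,c,s)]).round(4))
a=arm.camera("side");b=arm.camera("top")
for n in("beaker","reagent"):
    P=[m[0]["point"] for m in(arm.masks_of(a,n),arm.masks_of(b,n)) if m];print(n,P)
go([.415,.142,.057],.11,al=.6,psi=1.3)
E
```

```text
rim z.073 [0.4097 0.1413 0.073 ] base z.007 [0.4097 0.1413 0.007 ]
mask tri [0.4099 0.1425 0.0646]
captop z.109 (199.0, 103.0) [0.5094 0.2297 0.109 ]
v1 cap [0.5092 0.2301 0.102 ]
caps tri [0.5096 0.2298 0.1086]
beaker [[368.8, 189.0]]
reagent [[246.8, 203.0], [244.1, 207.8]]
t 10.9 tcp [0.3789 0.1293 0.2204] grasp [0.4053 0.1389 0.1744] F [-0.9 -0.7  0.1] w 0.0852 gf 0.0
 turn(tool) [ 0.5168  0.0466 -0.8013] shift(now axes) [-0.0276  0.0759  0.0159] shift(after turn) [-0.0742  0.0314 -0.0167]
```

carry_out:
  deltas:
    - {"linear":[0,0,0],"delta_rot":[0.0574,0.005,-0.089],"claw":1}
    - {"linear":[0,0,0],"delta_rot":[0.0574,0.005,-0.089],"claw":1}
    - {"linear":[0,0,0],"delta_rot":[0.0574,0.005,-0.089],"claw":1}
    - {"linear":[0,0,0],"delta_rot":[0.0574,0.005,-0.089],"claw":1}
    - {"linear":[0,0,0],"delta_rot":[0.0574,0.005,-0.089],"claw":1}
    - {"linear":[0,0,0],"delta_rot":[0.0574,0.005,-0.089],"claw":1}
    - {"linear":[0,0,0],"delta_rot":[0.0574,0.005,-0.089],"claw":1}
    - {"linear":[0,0,0],"delta_rot":[0.0574,0.005,-0.089],"claw":1}
    - {"linear":[0,0,0],"delta_rot":[0.0574,0.005,-0.089],"claw":1}
    - {"linear":[0,0,0],"delta_rot":[0,0,0],"claw":1}

```text
time: 11.73
tool_pos: [0.3795, 0.1289, 0.2202]
eef_rot: [-2.167, -1.618, -0.665]
contact_force: [-0.1, -0.1, -0.2]
width: 0.0853
grasp_force: 0.0
```

```bash
python3 - <<'E'
from h import *
go([.410,.1415,.059],.10,al=.6,psi=1.3);print(arm.read_state()["qpos"].round(2))
E
```

```text
t 11.73 tcp [0.3795 0.1289 0.2202] grasp [0.388  0.158  0.1756] F [-0.1 -0.1 -0.2] w 0.0853 gf 0.0
 turn(tool) [ 0.0069  0.0022 -0.0152] shift(now axes) [-0.0738  0.0272 -0.0091] shift(after turn) [-0.0742  0.026  -0.0095]
[ 0.3  -0.17 -0.35  2.29 -0.79  0.96  0.11]
```

carry_out:
  deltas:
    - {"linear":[-0.0247,0.0087,-0.003],"delta_rot":[0.007,0.002,-0.015],"claw":1}
    - {"linear":[-0.0247,0.0087,-0.003],"delta_rot":[0,0,0],"claw":1}
    - {"linear":[-0.0247,0.0087,-0.003],"delta_rot":[0,0,0],"claw":1}
    - {"linear":[0,0,0.02],"delta_rot":[0,0,0],"claw":1}
    - {"linear":[0,0,0.025],"delta_rot":[0,0,0],"claw":1}
    - {"linear":[0,0,0.025],"delta_rot":[0,0,0],"claw":1}
    - {"linear":[0,0,0.02],"delta_rot":[0,0,0],"claw":1}
    - {"linear":[0,0,0.01],"delta_rot":[0,0,0],"claw":1}
    - {"linear":[0,0,0],"delta_rot":[0,0,0],"claw":1}

```text
time: 12.48
tool_pos: [0.3998, 0.1137, 0.102]
eef_rot: [-2.156, -1.628, -0.662]
contact_force: [0.2, 0.4, -0.1]
width: 0.0853
grasp_force: 0.0
```

```bash
python3 - <<'E'
from h import *
go([.410,.1415,.058],0,al=.6,psi=1.3);print(arm.read_state()["qpos"].round(2))
s=arm.read_state();w=arm.camera("wrist");cv2.imwrite("pics/w8.png",w["color"])
for m in arm.masks_of(w,"beaker"):
    ys,xs=np.nonzero(m["pixels"]);print(round(m["p"],2),m["point"],xs.min(),xs.max(),ys.min(),ys.max(),len(xs))
print(proj(w,[[.410,.1415,.073],[.410,.1415,.058]],s))
E
```

```text
t 12.48 tcp [0.3998 0.1137 0.102 ] grasp [0.408  0.143  0.0574] F [ 0.2  0.4 -0.1] w 0.0853 gf 0.0
 turn(tool) [ 0.0006  0.0017 -0.0061] shift(now axes) [-0.0005  0.0024 -0.001 ] shift(after turn) [-0.0005  0.0024 -0.001 ]
[ 0.29  0.12 -0.33  2.33 -0.89  0.7   0.39]
0.6 [283.8, 303.9] 210 356 230 379 17541
[[282.25554015 302.53810357]
 [281.98916772 303.59874973]]
```

carry_out:
  deltas:
    - {"linear":[0,0.002,-0.0005],"delta_rot":[0,0,0],"claw":0.8}
    - {"linear":[0,0,0],"delta_rot":[0,0,0],"claw":0.65}
    - {"linear":[0,0,0],"delta_rot":[0,0,0],"claw":0.55}
    - {"linear":[0,0,0],"delta_rot":[0,0,0],"claw":0.5}
    - {"linear":[0,0,0],"delta_rot":[0,0,0],"claw":0.45}
    - {"linear":[0,0,0],"delta_rot":[0,0,0],"claw":0.4}
    - {"linear":[0,0,0],"delta_rot":[0,0,0],"claw":0.4}
  force: 25

```text
time: 13.17
tool_pos: [0.4033, 0.1114, 0.1046]
eef_rot: [-2.156, -1.631, -0.668]
contact_force: [-2.3, -1.6, 6.3]
width: 0.0509
grasp_force: 25.5
```

carry_out:
  deltas:
    - {"linear":[0,0,0],"delta_rot":[0,0,0],"claw":0.3}
    - {"linear":[0.006,0,-0.008],"delta_rot":[0,0,0],"claw":0.3}
    - {"linear":[0.006,0,-0.008],"delta_rot":[0,0,0],"claw":0.3}
    - {"linear":[0.012,0,-0.017],"delta_rot":[0,0,0],"claw":0.3}
    - {"linear":[0.012,0,-0.017],"delta_rot":[0,0,0],"claw":0.3}
    - {"linear":[0.017,0,-0.025],"delta_rot":[0,0,0],"claw":0.3}
    - {"linear":[0.017,0,-0.025],"delta_rot":[0,0,0],"claw":0.3}
    - {"linear":[0.017,0,-0.025],"delta_rot":[0,0,0],"claw":0.3}
    - {"linear":[0,0,0],"delta_rot":[0,0,0],"claw":0.3}

```text
time: 13.92
tool_pos: [0.405, 0.113, 0.2618]
eef_rot: [-2.157, -1.635, -0.676]
contact_force: [1.3, 0.3, 0.2]
width: 0.0506
grasp_force: 26.6
```

```bash
python3 - <<'E'
from h import *
P=cw([9.5,0,59]);print(P)
go(P+[0,0,.12],0,al=.62);print(arm.read_state()["qpos"].round(2))
s=arm.read_state();w=arm.camera("wrist");cv2.imwrite("pics/w9.png",w["color"])
for m in arm.masks_of(w,"beaker"):
    ys,xs=np.nonzero(m["pixels"]);print(round(m["p"],2),m["point"],xs.min(),xs.max(),ys.min(),ys.max(),len(xs))
E
```

```text
[ 0.48764022 -0.16168713  0.059     ]
t 13.92 tcp [0.405  0.113  0.2618] grasp [0.4137 0.1423 0.2173] F [1.3 0.3 0.2] w 0.0506 gf 26.6
 turn(tool) [-0.5377  0.0137  0.783 ] shift(now axes) [-0.2372  0.1285 -0.114 ] shift(after turn) [-0.0605  0.2865  0.0046]
[ 0.31 -0.17 -0.31  2.19 -0.74  1.05  0.08]
0.98 [280.4, 301.2] 207 348 227 372 16639
```

Beaker held (50.6 mm opening, lifted 0.16 m). I'll plan the carry to a point in front of and above the middle pocket, then turn about the grasp point.

```bash
cat >> h.py <<'E'
def plan(T,al,psi=None,n=9,gp=.054):
    """shift in present axes bringing grasp point to world T, then turn about it in n rows"""
    p=C["psi"] if psi is None else psi;s=arm.read_state();W=R.from_rotvec(s["eef_rot"])
    g=s["tool_pos"]+W.apply([0,0,gp]);print("t",round(s["time"],2),"grasp",g.round(4),"shift",W.inv().apply(np.array(T)-g).round(4),"w",round(s["width"],4),"F",s["contact_force"].round(1))
    x=[np.cos(p)*np.cos(al),np.sin(p)*np.cos(al),np.sin(al)];y=[np.sin(p),-np.cos(p),0]
    v=(W.inv()*R.from_matrix(np.array([x,y,np.cross(x,y)]).T)).as_rotvec()/n
    print(" rows",n,"turn",v.round(4),"shift/row",(np.array([0,0,gp])-R.from_rotvec(v).apply([0,0,gp])).round(4))
E
python3 - <<'E'
from h import *
plan([.431,-.182,.28],.62)
E
```

```text
t 14.02 grasp [0.4119 0.1421 0.2125] shift [-0.2154  0.1068 -0.2283] w 0.0506 F [ 0.2  0.4 -1.7]
 rows 9 turn [-0.0601  0.002   0.0868] shift/row [ 0.     -0.0032  0.0001]
```

carry_out:
  deltas:
    - {"linear":[-0.0215,0.0107,-0.0228],"delta_rot":[0,0,0],"claw":0.3}
    - {"linear":[-0.0215,0.0107,-0.0228],"delta_rot":[0,0,0],"claw":0.3}
    - {"linear":[-0.0215,0.0107,-0.0228],"delta_rot":[0,0,0],"claw":0.3}
    - {"linear":[-0.0215,0.0107,-0.0228],"delta_rot":[0,0,0],"claw":0.3}
    - {"linear":[-0.0215,0.0107,-0.0228],"delta_rot":[0,0,0],"claw":0.3}
    - {"linear":[-0.0215,0.0107,-0.0228],"delta_rot":[0,0,0],"claw":0.3}
    - {"linear":[-0.0215,0.0107,-0.0228],"delta_rot":[0,0,0],"claw":0.3}
    - {"linear":[-0.0215,0.0107,-0.0228],"delta_rot":[0,0,0],"claw":0.3}
    - {"linear":[-0.0215,0.0107,-0.0228],"delta_rot":[0,0,0],"claw":0.3}
    - {"linear":[-0.0215,0.0107,-0.0228],"delta_rot":[0,0,0],"claw":0.3}

```text
time: 14.85
tool_pos: [0.4224, -0.2119, 0.3219]
eef_rot: [-2.154, -1.63, -0.664]
contact_force: [0.3, 0.1, -0.2]
width: 0.0507
grasp_force: 26.6
```

carry_out:
  deltas:
    - {"linear":[0,0,0],"delta_rot":[0,0,0],"claw":0.3}
    - {"linear":[0,-0.0032,0],"delta_rot":[-0.06,0.002,0.087],"claw":0.3}
    - {"linear":[0,-0.0032,0],"delta_rot":[-0.06,0.002,0.087],"claw":0.3}
    - {"linear":[0,-0.0032,0],"delta_rot":[-0.06,0.002,0.087],"claw":0.3}
    - {"linear":[0,-0.0032,0],"delta_rot":[-0.06,0.002,0.087],"claw":0.3}
    - {"linear":[0,-0.0032,0],"delta_rot":[-0.06,0.002,0.087],"claw":0.3}
    - {"linear":[0,-0.0032,0],"delta_rot":[-0.06,0.002,0.087],"claw":0.3}
    - {"linear":[0,-0.0032,0],"delta_rot":[-0.06,0.002,0.087],"claw":0.3}
    - {"linear":[0,-0.0032,0],"delta_rot":[-0.06,0.002,0.087],"claw":0.3}
    - {"linear":[0,-0.0032,0],"delta_rot":[-0.06,0.002,0.087],"claw":0.3}

```text
time: 15.68
tool_pos: [0.4009, -0.1926, 0.3215]
eef_rot: [-2.854, -0.486, -0.906]
contact_force: [-0.1, 0.6, -0.7]
width: 0.0507
grasp_force: 26.6
```

```bash
python3 - <<'E'
from h import *
plan(cw([7,0,90]),.62,n=1);go(cw([7,0,90]),.1,al=.62);print(arm.read_state()["qpos"].round(2))
E
```

```text
t 15.68 grasp [ 0.4303 -0.1819  0.2774] shift [-0.0607  0.0011  0.1867] w 0.0507 F [-0.1  0.6 -0.7]
 rows 1 turn [-0.0013  0.004  -0.0083] shift/row [-0.0002 -0.0001  0.    ]
t 15.68 tcp [ 0.4009 -0.1926  0.3215] grasp [ 0.4303 -0.1819  0.2774] F [-0.1  0.6 -0.7] w 0.0507 gf 26.6
 turn(tool) [-0.0013  0.004  -0.0083] shift(now axes) [-0.0613  0.0009  0.0867] shift(after turn) [-0.0616  0.0003  0.0864]
[ 0.65 -0.26 -0.01  2.14 -0.62  0.99 -0.32]
```

carry_out:
  deltas:
    - {"linear":[-0.0154,0.0002,0.0217],"delta_rot":[-0.001,0.004,-0.008],"claw":0.3}
    - {"linear":[-0.0154,0.0002,0.0217],"delta_rot":[0,0,0],"claw":0.3}
    - {"linear":[-0.0154,0.0002,0.0217],"delta_rot":[0,0,0],"claw":0.3}
    - {"linear":[-0.0154,0.0002,0.0217],"delta_rot":[0,0,0],"claw":0.3}
    - {"linear":[0,0,0.02],"delta_rot":[0,0,0],"claw":0.3}
    - {"linear":[0,0,0.025],"delta_rot":[0,0,0],"claw":0.3}
    - {"linear":[0,0,0.025],"delta_rot":[0,0,0],"claw":0.3}
    - {"linear":[0,0,0.02],"delta_rot":[0,0,0],"claw":0.3}
    - {"linear":[0,0,0.01],"delta_rot":[0,0,0],"claw":0.3}
    - {"linear":[0,0,0],"delta_rot":[0,0,0],"claw":0.3}

```text
time: 16.52
tool_pos: [0.4559, -0.1719, 0.132]
eef_rot: [-2.849, -0.506, -0.907]
contact_force: [-0.4, 0.4, -0.5]
width: 0.051
grasp_force: 26.6
```

```bash
python3 - <<'E'
from h import *
go(cw([7,0,61]),0,al=.62);s=arm.read_state();w=arm.camera("wrist");cv2.imwrite("pics/w10.png",w["color"])
for n in("beaker","glass_a"):
  for m in arm.masks_of(w,n):
    ys,xs=np.nonzero(m["pixels"]);print(n,round(m["p"],2),m["point"],xs.min(),xs.max(),ys.min(),ys.max(),len(xs))
print("tool-down 10mm",(R.from_rotvec(s["eef_rot"]).inv().apply([0,0,-.01])).round(4))
print(proj(w,[cw((9.5,y,30)) for y in(41,-41)],s),proj(w,[cw((-24,y,30)) for y in(41,-41)],s))
E
```

```text
t 16.52 tcp [ 0.4559 -0.1719  0.132 ] grasp [ 0.4851 -0.161   0.088 ] F [-0.4  0.4 -0.5] w 0.051 gf 26.6
 turn(tool) [-0.0063  0.0033  0.0044] shift(now axes) [-0.0161  0.0012  0.0218] shift(after turn) [-0.0162  0.0011  0.0217]
beaker 0.65 [278.1, 299.4] 207 349 236 372 16054
glass_a 0.92 [99.1, 289.1] 39 181 240 349 10345
tool-down 10mm [-0.0058  0.      0.0082]
[[204.9978945  303.74153483]
 [352.69333775 304.87915398]] [[201.62567339 367.38075706]
 [355.15482194 368.68457245]]
```

View pics/w10.png

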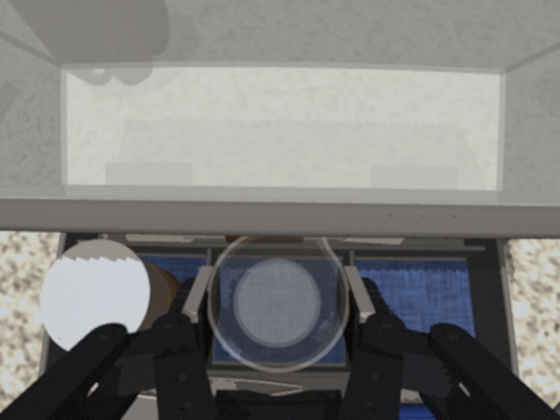

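Wrist view: the beaker's base (275,303) is centred over the middle pocket between the partitions at columns 207 and 350. It is clear of the glass on the left and the hood edge at row 215. Lowering straight down.

carry_out:
  deltas:
    - {"linear":[-0.0035,0.0005,0.0049],"delta_rot":[0,0,0],"claw":0.3}
    - {"linear":[-0.0035,0.0005,0.0049],"delta_rot":[0,0,0],"claw":0.3}
    - {"linear":[-0.0035,0,0.0049],"delta_rot":[0,0,0],"claw":0.3}
    - {"linear":[-0.0028,0,0.0039],"delta_rot":[0,0,0],"claw":0.3}
    - {"linear":[-0.0012,0,0.0016],"delta_rot":[0,0,0],"claw":0.3}
    - {"linear":[0,0,0],"delta_rot":[0,0,0],"claw":0.3}

```text
time: 17.17
tool_pos: [0.4569, -0.1748, 0.1106]
eef_rot: [-2.851, -0.505, -0.915]
contact_force: [0.2, 0.1, -0.3]
width: 0.0511
grasp_force: 26.6
```

carry_out:
  deltas:
    - {"linear":[-0.0006,0,0.0008],"delta_rot":[0,0,0],"claw":0.3}
    - {"linear":[-0.0006,0,0.0008],"delta_rot":[0,0,0],"claw":0.3}
    - {"linear":[0,0,0],"delta_rot":[0,0,0],"claw":0.3}

```text
time: 17.42
tool_pos: [0.4572, -0.1746, 0.1088]
eef_rot: [-2.851, -0.506, -0.915]
contact_force: [0.2, -0.5, -0.5]
width: 0.0507
grasp_force: 26.6
```

```bash
python3 - <<'E'
from h import *
go(cw([7,0,60]),0,al=.62)
E
```

```text
t 17.42 tcp [ 0.4572 -0.1746  0.1088] grasp [ 0.4867 -0.1639  0.0649] F [ 0.2 -0.5 -0.5] w 0.0507 gf 26.6
 turn(tool) [-0.0017 -0.0011  0.0058] shift(now axes) [-0.0035 -0.0019  0.0034] shift(after turn) [-0.0035 -0.0019  0.0034]
```

carry_out:
  deltas:
    - {"linear":[-0.0006,0,0.0008],"delta_rot":[0,0,0],"claw":0.3}
    - {"linear":[-0.0006,0,0.0008],"delta_rot":[0,0,0],"claw":0.3}
    - {"linear":[-0.0006,0,0.0008],"delta_rot":[0,0,0],"claw":0.3}
    - {"linear":[0,0,0],"delta_rot":[0,0,0],"claw":0.3}

```text
time: 17.75
tool_pos: [0.457, -0.1746, 0.1054]
eef_rot: [-2.851, -0.506, -0.915]
contact_force: [0.7, -0.5, -0.4]
width: 0.0509
grasp_force: 26.6
```

carry_out:
  deltas:
    - {"linear":[-0.0006,0,0.0008],"delta_rot":[0,0,0],"claw":0.3}
    - {"linear":[-0.0004,0,0.0006],"delta_rot":[0,0,0],"claw":0.3}
    - {"linear":[0,0,0],"delta_rot":[0,0,0],"claw":0.3}

```text
time: 18.0
tool_pos: [0.4573, -0.1746, 0.1041]
eef_rot: [-2.851, -0.506, -0.916]
contact_force: [-1.0, 0.7, 2.3]
width: 0.051
grasp_force: 26.9
```

carry_out:
  deltas:
    - {"linear":[-0.0003,0,0.0004],"delta_rot":[0,0,0],"claw":0.62}
    - {"linear":[0,0,0],"delta_rot":[0,0,0],"claw":0.66}
    - {"linear":[0,0,0],"delta_rot":[0,0,0],"claw":0.7}
    - {"linear":[0,0,0],"delta_rot":[0,0,0],"claw":0.72}
    - {"linear":[0,0,0],"delta_rot":[0,0,0],"claw":0.72}

```text
time: 18.42
tool_pos: [0.457, -0.1746, 0.1034]
eef_rot: [-2.851, -0.506, -0.915]
contact_force: [-0.1, -0.6, 0.8]
width: 0.0615
grasp_force: 0.0
```

carry_out:
  deltas:
    - {"linear":[0,0,-0.01],"delta_rot":[0,0,0],"claw":0.72}
    - {"linear":[0,0,-0.02],"delta_rot":[0,0,0],"claw":0.72}
    - {"linear":[0,0,-0.03],"delta_rot":[0,0,0],"claw":0.72}
    - {"linear":[0,0,-0.03],"delta_rot":[0,0,0],"claw":0.72}
    - {"linear":[0,0,-0.03],"delta_rot":[0,0,0],"claw":0.72}
    - {"linear":[0,0,0],"delta_rot":[0,0,0],"claw":0.72}

```text
time: 18.92
tool_pos: [0.3906, -0.2009, 0.2052]
eef_rot: [-2.854, -0.504, -0.923]
contact_force: [0.9, -1.2, 0.7]
width: 0.0613
grasp_force: 0.0
```

```bash
python3 - <<'E'
from h import *
go(cw([7,0,60]),.12,al=.62);s=arm.read_state();w=arm.camera("wrist");cv2.imwrite("pics/w11.png",w["color"])
for n in("beaker","glass_a","reagent"):
  for m in arm.masks_of(w,n):
    ys,xs=np.nonzero(m["pixels"]);print(n,round(m["p"],2),m["point"],xs.min(),xs.max(),ys.min(),ys.max(),len(xs))
th=np.linspace(0,6.28,37)
for z in(73,):
    p=proj(w,[cw((7+26*np.cos(t),26*np.sin(t),z)) for t in th],s);print("pred rim",p.min(0),p.max(0))
T=np.array([.5095,.2298,.096]);print("to reagent");plan(T+[0,0,.15],.7)
E
```

```text
t 18.92 tcp [ 0.3906 -0.2009  0.2052] grasp [ 0.4204 -0.1904  0.1614] F [ 0.9 -1.2  0.7] w 0.0613 gf 0.0
 turn(tool) [ 0.0041 -0.004   0.0059] shift(now axes) [-0.0013 -0.0041  0.0035] shift(after turn) [-0.0013 -0.0041  0.0035]
beaker 0.86 [275.4, 205.5] 235 311 165 251 5161
reagent 0.42 [160.6, 206.0] 116 205 163 250 5491
pred rim [231.56454566 170.10423158] [307.32342877 242.1828265 ]
to reagent
t 19.12 grasp [ 0.421  -0.1872  0.1564] shift [ 0.2367 -0.361   0.0585] w 0.0612 F [-0.2  0.6  0.1]
 rows 9 turn [-0.0003  0.0088  0.0006] shift/row [-0.0005 -0.      0.    ]
```

The beaker stands in the middle pocket (mask agrees with the predicted rim). Now I'll go up and over to the reagent.

carry_out:
  deltas:
    - {"linear":[0.0203,0,-0.0287],"delta_rot":[0,0,0],"claw":0.7}
    - {"linear":[0.0203,0,-0.0287],"delta_rot":[0,0,0],"claw":0.7}
    - {"linear":[0.0203,0,-0.0287],"delta_rot":[0,0,0],"claw":0.7}
    - {"linear":[0.0203,0,-0.0287],"delta_rot":[0,0,0],"claw":0.7}
    - {"linear":[0.0154,-0.0301,0.011],"delta_rot":[0,0,0],"claw":0.7}
    - {"linear":[0.0154,-0.0301,0.011],"delta_rot":[0,0,0],"claw":0.7}
    - {"linear":[0.0154,-0.0301,0.011],"delta_rot":[0,0,0],"claw":0.7}
    - {"linear":[0.0154,-0.0301,0.011],"delta_rot":[0,0,0],"claw":0.7}
    - {"linear":[0.0154,-0.0301,0.011],"delta_rot":[0,0,0],"claw":0.7}
    - {"linear":[0.0154,-0.0301,0.011],"delta_rot":[0,0,0],"claw":0.7}

```text
time: 19.95
tool_pos: [0.4353, 0.0126, 0.3401]
eef_rot: [-2.85, -0.507, -0.912]
contact_force: [0.7, -0.9, -0.2]
width: 0.0596
grasp_force: 0.0
```

carry_out:
  deltas:
    - {"linear":[0.0154,-0.0301,0.011],"delta_rot":[0,0,0],"claw":0.7}
    - {"linear":[0.0154,-0.0301,0.011],"delta_rot":[0,0,0],"claw":0.7}
    - {"linear":[0.0154,-0.0301,0.011],"delta_rot":[0,0,0],"claw":0.7}
    - {"linear":[0.0154,-0.0301,0.011],"delta_rot":[0,0,0],"claw":0.7}
    - {"linear":[0.0154,-0.0301,0.011],"delta_rot":[0,0,0],"claw":0.7}
    - {"linear":[0.0154,-0.0301,0.011],"delta_rot":[0,0,0],"claw":0.7}
    - {"linear":[0,0,0],"delta_rot":[0,0.079,0],"claw":0.7}
    - {"linear":[0,0,0],"delta_rot":[0,0,0],"claw":0.7}
    - {"linear":[0,0,0],"delta_rot":[0,0,0],"claw":0.7}

```text
time: 20.7
tool_pos: [0.4792, 0.2185, 0.3396]
eef_rot: [-2.803, -0.498, -1.017]
contact_force: [-0.1, -0.0, 0.5]
width: 0.0597
grasp_force: 0.0
```

```bash
python3 - <<'E'
from h import *
import pickle
go([.5095,.2298,.098],.10,al=.7);s=arm.read_state();w=arm.camera("wrist");print(s["qpos"].round(2))
pickle.dump((s,w),open("v3.pkl","wb"))
for m in arm.masks_of(w,"reagent"):
    ys,xs=np.nonzero(m["pixels"]);print(round(m["p"],2),m["point"],xs.min(),xs.max(),ys.min(),ys.max(),len(xs))
print("pred captop",proj(w,[.5095,.2298,.109],s))
g=(w["color"].max(2)<90);u=proj(w,[.5095,.2298,.1],s)[0].astype(int);n,l,st,ce=cv2.connectedComponentsWithStats(g.astype(np.uint8));i=l[u[1],u[0]];print(i,st[i],ce[i])
E
```

```text
t 20.7 tcp [0.4792 0.2185 0.3396] grasp [0.5118 0.2304 0.2982] F [-0.1 -0.   0.5] w 0.0597 gf 0.0
 turn(tool) [-0.0037  0.0039  0.0051] shift(now axes) [-0.1308 -0.0009  0.0521] shift(after turn) [-0.131  -0.0004  0.0516]
[ 0.61 -0.39 -0.96  2.09 -0.48  0.61 -1.34]
pred captop [[276.44038442 333.06390085]]
98 [261 318  31  32 688] [275.21656977 334.37209302]
```

carry_out:
  deltas:
    - {"linear":[-0.0328,-0.0002,0.0129],"delta_rot":[-0.004,0.004,0.005],"claw":0.7}
    - {"linear":[-0.0328,-0.0002,0.0129],"delta_rot":[0,0,0],"claw":0.7}
    - {"linear":[-0.0328,-0.0002,0.0129],"delta_rot":[0,0,0],"claw":0.7}
    - {"linear":[-0.0326,0,0.0129],"delta_rot":[0,0,0],"claw":0.7}
    - {"linear":[0,0,0.025],"delta_rot":[0,0,0],"claw":0.7}
    - {"linear":[0,0,0.025],"delta_rot":[0,0,0],"claw":0.7}
    - {"linear":[0,0,0.025],"delta_rot":[0,0,0],"claw":0.7}
    - {"linear":[0,0,0.015],"delta_rot":[0,0,0],"claw":0.7}
    - {"linear":[0,0,0],"delta_rot":[0,0,0],"claw":0.7}

```text
time: 21.55
tool_pos: [0.4532, 0.2031, 0.1674]
eef_rot: [-2.823, -0.487, -1.019]
contact_force: [-0.2, 0.2, -0.4]
width: 0.0597
grasp_force: 0.0
```

```bash
python3 - <<'E'
from h import *
go([.5095,.2298,.098],0,al=.7);s=arm.read_state();w=arm.camera("wrist");cv2.imwrite("pics/w12.png",w["color"]);print(s["qpos"].round(2))
g=(w["color"].max(2)<90);u=proj(w,[.5095,.2298,.105],s)[0];print("pred",u);u=u.astype(int);n,l,st,ce=cv2.connectedComponentsWithStats(g.astype(np.uint8));i=l[u[1],u[0]];print(i,st[i],ce[i])
E
```

```text
t 21.55 tcp [0.4532 0.2031 0.1674] grasp [0.4858 0.2139 0.1258] F [-0.2  0.2 -0.4] w 0.0597 gf 0.0
 turn(tool) [0.0152 0.0095 0.0023] shift(now axes) [ 0.0031 -0.0067  0.039 ] shift(after turn) [ 0.0027 -0.0061  0.0391]
[ 0.92 -0.18 -1.41  2.35 -0.16  0.15 -1.64]
pred [259.87122421 250.506264  ]
0 [     0      0    560    420 161471] [274.51443293 193.63991677]
```

The arm is nearing the limits of j3 and j6 in this posture. I'll back off and take the cap with the sideways lean that suited the beaker.

carry_out:
  deltas:
    - {"linear":[0,0,-0.03],"delta_rot":[0,0,0],"claw":0.7}
    - {"linear":[0.02,0,-0.03],"delta_rot":[0,0,0],"claw":0.7}
    - {"linear":[0.03,0,-0.02],"delta_rot":[0,0,0],"claw":0.7}
    - {"linear":[0,0,0],"delta_rot":[0,0,0],"claw":0.7}

```text
time: 21.93
tool_pos: [0.4575, 0.2065, 0.2306]
eef_rot: [-2.826, -0.493, -1.03]
contact_force: [1.2, 1.8, 1.4]
width: 0.0598
grasp_force: 0.0
```

```bash
python3 - <<'E'
from h import *
print(arm.read_state()["qpos"].round(2))
plan([.5095,.2298,.098],.7,psi=1.1,n=8)
E
```

```text
[ 0.55 -0.27 -1.03  2.28 -0.26  0.32 -1.56]
t 21.93 grasp [0.4904 0.2171 0.1891] shift [-0.0412 -0.0077  0.0841] w 0.0598 F [1.2 1.8 1.4]
 rows 8 turn [ 0.0632  0.0016 -0.0714] shift/row [0.     0.0034 0.0001]
```

carry_out:
  deltas:
    - {"linear":[0,0.0034,0],"delta_rot":[0.063,0.0016,-0.0714],"claw":0.7}
    - {"linear":[0,0.0034,0],"delta_rot":[0.063,0.0016,-0.0714],"claw":0.7}
    - {"linear":[0,0.0034,0],"delta_rot":[0.063,0.0016,-0.0714],"claw":0.7}
    - {"linear":[0,0.0034,0],"delta_rot":[0.063,0.0016,-0.0714],"claw":0.7}
    - {"linear":[0,0.0034,0],"delta_rot":[0.063,0.0016,-0.0714],"claw":0.7}
    - {"linear":[0,0.0034,0],"delta_rot":[0.063,0.0016,-0.0714],"claw":0.7}
    - {"linear":[0,0.0034,0],"delta_rot":[0.063,0.0016,-0.0714],"claw":0.7}
    - {"linear":[0,0.0034,0],"delta_rot":[0.063,0.0016,-0.0714],"claw":0.7}
    - {"linear":[0,0,0],"delta_rot":[0,0,0],"claw":0.7}

```text
time: 22.68
tool_pos: [0.469, 0.1851, 0.2268]
eef_rot: [-2.378, -1.258, -0.855]
contact_force: [0.1, -0.7, 0.1]
width: 0.0599
grasp_force: 0.0
```

```bash
python3 - <<'E'
from h import *
print(arm.read_state()["qpos"].round(2))
go([.5095,.2298,.098],.08,al=.7,psi=1.1)
E
```

```text
[ 0.03 -0.07 -0.26  2.22 -0.87  0.63 -0.2 ]
t 22.68 tcp [0.469  0.1851 0.2268] grasp [0.4884 0.2135 0.1851] F [ 0.1 -0.7  0.1] w 0.0599 gf 0.0
 turn(tool) [ 0.0804  0.0091 -0.0979] shift(now axes) [-0.0367  0.0192  0.0037] shift(after turn) [-0.0384  0.0158  0.002 ]
```

carry_out:
  deltas:
    - {"linear":[0,0,0],"delta_rot":[0.08,0.009,-0.098],"claw":0.7}
    - {"linear":[-0.0128,0.0053,0.0007],"delta_rot":[0,0,0],"claw":0.7}
    - {"linear":[-0.0128,0.0053,0.0007],"delta_rot":[0,0,0],"claw":0.7}
    - {"linear":[-0.0128,0.0053,0.0007],"delta_rot":[0,0,0],"claw":0.7}
    - {"linear":[0,0,0.02],"delta_rot":[0,0,0],"claw":0.7}
    - {"linear":[0,0,0.02],"delta_rot":[0,0,0],"claw":0.7}
    - {"linear":[0,0,0],"delta_rot":[0,0,0],"claw":0.7}

```text
time: 23.27
tool_pos: [0.4796, 0.178, 0.1668]
eef_rot: [-2.272, -1.382, -0.82]
contact_force: [-1.6, 1.3, -0.2]
width: 0.06
grasp_force: 0.0
```

```bash
python3 - <<'E'
from h import *
s=arm.read_state();w=arm.camera("wrist");cv2.imwrite("pics/w13.png",w["color"])
print(s["qpos"].round(2))
go([.5095,.2298,.098],0,al=.7,psi=1.1)
g=(w["color"].max(2)<85);u=proj(w,[.5095,.2298,.109],s)[0];print("pred",u);u=u.astype(int);n,l,st,ce=cv2.connectedComponentsWithStats(g[:, :].astype(np.uint8));i=l[u[1],u[0]];print(i,st[i],ce[i])
for m in arm.masks_of(w,"reagent"):
    ys,xs=np.nonzero(m["pixels"]);print(round(m["p"],2),m["point"],xs.min(),xs.max(),ys.min(),ys.max(),len(xs))
E
```

```text
[ 0.04  0.09 -0.22  2.22 -1.    0.63  0.13]
t 23.32 tcp [0.4796 0.1773 0.1679] grasp [0.4954 0.2081 0.1264] F [-0.1 -0.7 -0.3] w 0.0597 gf 0.0
 turn(tool) [ 0.0016  0.0052 -0.0058] shift(now axes) [0.0014 0.0027 0.0383] shift(after turn) [0.0011 0.0028 0.0383]
pred [282.36787634 251.6029058 ]
0 [     0      0    560    420 161393] [255.5909488 187.9357469]
0.61 [281.8, 272.0] 240 323 223 321 6313
```

carry_out:
  deltas:
    - {"linear":[0.001,0.0025,0.013],"delta_rot":[0,0.005,-0.005],"claw":0.7}
    - {"linear":[0,0,0.013],"delta_rot":[0,0,0],"claw":0.7}
    - {"linear":[0,0,0.012],"delta_rot":[0,0,0],"claw":0.7}
    - {"linear":[0,0,0],"delta_rot":[0,0,0],"claw":0.55}
    - {"linear":[0,0,0],"delta_rot":[0,0,0],"claw":0.4}
    - {"linear":[0,0,0],"delta_rot":[0,0,0],"claw":0.3}
    - {"linear":[0,0,0],"delta_rot":[0,0,0],"claw":0.25}
    - {"linear":[0,0,0],"delta_rot":[0,0,0],"claw":0.15}
    - {"linear":[0,0,0],"delta_rot":[0,0,0],"claw":0.1}
    - {"linear":[0,0,0],"delta_rot":[0,0,0],"claw":0.1}
  force: 45

```text
time: 24.2
tool_pos: [0.4942, 0.1975, 0.1408]
eef_rot: [-2.265, -1.39, -0.83]
contact_force: [-2.3, -0.7, 7.1]
width: 0.029
grasp_force: 44.5
```

```bash
python3 - <<'E'
from h import *
s=arm.read_state();go([.5095,.2298,.098],0,al=.7,psi=1.1);print("up10",R.from_rotvec(s["eef_rot"]).inv().apply([0,0,.01]).round(4))
E
```

```text
t 24.2 tcp [0.4942 0.1975 0.1408] grasp [0.5102 0.2284 0.0995] F [-2.3 -0.7  7.1] w 0.029 gf 44.5
 turn(tool) [ 0.0034 -0.0003  0.002 ] shift(now axes) [-0.0002 -0.0011  0.0018] shift(after turn) [-0.0002 -0.0011  0.0018]
up10 [ 0.0064  0.     -0.0076]
```

carry_out:
  deltas:
    - {"linear":[0.0064,0,-0.0076],"delta_rot":[0,0,0],"claw":0.1}
    - {"linear":[0.0096,0,-0.0114],"delta_rot":[0,0,0],"claw":0.1}
    - {"linear":[0.0154,0,-0.0182],"delta_rot":[0,0,0],"claw":0.1}
    - {"linear":[0.0154,0,-0.0182],"delta_rot":[0,0,0],"claw":0.1}
    - {"linear":[0.0154,0,-0.0182],"delta_rot":[0,0,0],"claw":0.1}
    - {"linear":[0.0154,0,-0.0182],"delta_rot":[0,0,0],"claw":0.1}
    - {"linear":[0.0154,0,-0.0182],"delta_rot":[0,0,0],"claw":0.1}
    - {"linear":[0.0128,0,-0.0152],"delta_rot":[0,0,0],"claw":0.1}
    - {"linear":[0,0,0],"delta_rot":[0,0,0],"claw":0.1}

```text
time: 24.95
tool_pos: [0.4948, 0.1978, 0.3079]
eef_rot: [-2.266, -1.391, -0.836]
contact_force: [0.5, -0.4, -2.1]
width: 0.0286
grasp_force: 45.0
```

```bash
python3 - <<'E'
from h import *
s=arm.read_state();print(s["qpos"].round(2))
T=cw([4,-76,130]);x=.7;z=np.array([np.cos(.345)*np.sin(x),np.sin(.345)*np.sin(x),-np.cos(x)])
print("pre",T-.1*z);B=T-.1*z;B[2]=.34;print("B",B.round(3));plan(B,.7,n=9)
w=arm.camera("wrist");cv2.imwrite("pics/w14.png",w["color"])
for m in arm.masks_of(w,"reagent"):
    ys,xs=np.nonzero(m["pixels"]);print(round(m["p"],2),m["point"],xs.min(),xs.max(),ys.min(),ys.max(),len(xs))
E
```

```text
[ 0.01 -0.07 -0.21  2.04 -0.76  0.84 -0.24]
pre [ 0.4475415  -0.25685618  0.20648422]
B [ 0.448 -0.257  0.34 ]
t 24.95 grasp [0.511  0.2287 0.2667] shift [-0.3057  0.165  -0.3529] w 0.0286 F [ 0.5 -0.4 -2.1]
 rows 9 turn [-0.0534 -0.0006  0.0645] shift/row [ 0.0001 -0.0029  0.0001]
0.57 [275.9, 307.4] 241 315 255 359 6722
```

carry_out:
  deltas:
    - {"linear":[-0.0157,-0.0009,-0.0271],"delta_rot":[0,0,0],"claw":0.1}
    - {"linear":[-0.0157,-0.0009,-0.0271],"delta_rot":[0,0,0],"claw":0.1}
    - {"linear":[-0.0157,-0.0009,-0.0271],"delta_rot":[0,0,0],"claw":0.1}
    - {"linear":[-0.0157,-0.0009,-0.0271],"delta_rot":[0,0,0],"claw":0.1}
    - {"linear":[-0.0157,-0.0009,-0.0271],"delta_rot":[0,0,0],"claw":0.1}
    - {"linear":[-0.0207,0.0154,-0.0198],"delta_rot":[0,0,0],"claw":0.1}
    - {"linear":[-0.0207,0.0154,-0.0198],"delta_rot":[0,0,0],"claw":0.1}
    - {"linear":[-0.0207,0.0154,-0.0198],"delta_rot":[0,0,0],"claw":0.1}
    - {"linear":[-0.0207,0.0154,-0.0198],"delta_rot":[0,0,0],"claw":0.1}
    - {"linear":[-0.0207,0.0154,-0.0198],"delta_rot":[0,0,0],"claw":0.1}

```text
time: 25.88
tool_pos: [0.4256, -0.0949, 0.3645]
eef_rot: [-2.266, -1.389, -0.826]
contact_force: [0.5, -0.4, -2.6]
width: 0.0288
grasp_force: 45.6
```

carry_out:
  deltas:
    - {"linear":[-0.0207,0.0154,-0.0198],"delta_rot":[0,0,0],"claw":0.1}
    - {"linear":[-0.0207,0.0154,-0.0198],"delta_rot":[0,0,0],"claw":0.1}
    - {"linear":[-0.0207,0.0154,-0.0198],"delta_rot":[0,0,0],"claw":0.1}
    - {"linear":[-0.0207,0.0154,-0.0198],"delta_rot":[0,0,0],"claw":0.1}
    - {"linear":[-0.0207,0.0154,-0.0198],"delta_rot":[0,0,0],"claw":0.1}
    - {"linear":[-0.0207,0.0154,-0.0198],"delta_rot":[0,0,0],"claw":0.1}
    - {"linear":[0,0,0],"delta_rot":[0,0,0],"claw":0.1}
    - {"linear":[0,0,0],"delta_rot":[0,0,0],"claw":0.1}

```text
time: 26.55
tool_pos: [0.4304, -0.2898, 0.3749]
eef_rot: [-2.268, -1.384, -0.825]
contact_force: [-0.1, 0.3, -3.1]
width: 0.0289
grasp_force: 45.3
```

```bash
python3 - <<'E'
from h import *
s=arm.read_state();print(s["qpos"].round(2));plan([.4475,-.2569,.34],.7,n=9)
E
```

```text
[ 0.45  0.2   0.43  1.63 -0.71  1.64  0.47]
t 26.55 grasp [ 0.4462 -0.2588  0.3335] shift [ 0.0059  0.0003 -0.0035] w 0.0289 F [-0.1  0.3 -3.1]
 rows 9 turn [-0.0538  0.0002  0.0638] shift/row [ 0.0001 -0.0029  0.0001]
```

carry_out:
  deltas:
    - {"linear":[0,-0.0029,0],"delta_rot":[-0.0538,0,0.0638],"claw":0.1}
    - {"linear":[0,-0.0029,0],"delta_rot":[-0.0538,0,0.0638],"claw":0.1}
    - {"linear":[0,-0.0029,0],"delta_rot":[-0.0538,0,0.0638],"claw":0.1}
    - {"linear":[0,-0.0029,0],"delta_rot":[-0.0538,0,0.0638],"claw":0.1}
    - {"linear":[0,-0.0029,0],"delta_rot":[-0.0538,0,0.0638],"claw":0.1}
    - {"linear":[0,-0.0029,0],"delta_rot":[-0.0538,0,0.0638],"claw":0.1}
    - {"linear":[0,-0.0029,0],"delta_rot":[-0.0538,0,0.0638],"claw":0.1}
    - {"linear":[0,-0.0029,0],"delta_rot":[-0.0538,0,0.0638],"claw":0.1}
    - {"linear":[0,-0.0029,0],"delta_rot":[-0.0538,0,0.0638],"claw":0.1}
    - {"linear":[0,0,0],"delta_rot":[0,0,0],"claw":0.1}

```text
time: 27.38
tool_pos: [0.4125, -0.2673, 0.3766]
eef_rot: [-2.802, -0.493, -1.026]
contact_force: [0.2, 0.0, -3.0]
width: 0.0286
grasp_force: 45.4
```

```bash
python3 - <<'E'
from h import *
s=arm.read_state();print(s["qpos"].round(2));go(cw([4,-76,130]),.1,al=.7)
E
```

```text
[ 0.41 -0.19  0.35  1.98 -0.64  1.08 -0.22]
t 27.38 tcp [ 0.4125 -0.2673  0.3766] grasp [ 0.4453 -0.2555  0.3353] F [ 0.2  0.  -3. ] w 0.0286 gf 45.4
 turn(tool) [ 0.0001 -0.0018  0.003 ] shift(now axes) [-0.0819  0.0018  0.0995] shift(after turn) [-0.0817  0.002   0.0996]
```

carry_out:
  deltas:
    - {"linear":[-0.0205,0.0005,0.0249],"delta_rot":[0,0,0],"claw":0.1}
    - {"linear":[-0.0205,0.0005,0.0249],"delta_rot":[0,0,0],"claw":0.1}
    - {"linear":[-0.0205,0.0005,0.0249],"delta_rot":[0,0,0],"claw":0.1}
    - {"linear":[-0.0204,0.0004,0.0248],"delta_rot":[0,0,0],"claw":0.1}
    - {"linear":[0,0,0.02],"delta_rot":[0,0,0],"claw":0.1}
    - {"linear":[0,0,0.02],"delta_rot":[0,0,0],"claw":0.1}
    - {"linear":[0,0,0],"delta_rot":[0,0,0],"claw":0.1}
    - {"linear":[0,0,0],"delta_rot":[0,0,0],"claw":0.1}

```text
time: 28.05
tool_pos: [0.4396, -0.2614, 0.2165]
eef_rot: [-2.801, -0.499, -1.022]
contact_force: [0.2, 0.2, -2.6]
width: 0.0283
grasp_force: 45.4
```

```bash
python3 - <<'E'
from h import *
s=arm.read_state();print(s["qpos"].round(2));go(cw([4,-76,130]),0,al=.7)
w=arm.camera("wrist");cv2.imwrite("pics/w15.png",w["color"])
for n in("reagent","beaker","glass_a","stay_grip"):
  for m in arm.masks_of(w,n):
    ys,xs=np.nonzero(m["pixels"]);print(n,round(m["p"],2),m["point"],xs.min(),xs.max(),ys.min(),ys.max(),len(xs))
print(proj(w,[cw((9.5,y,30)) for y in(-41,-121.5)],s).round(0))
E
```

```text
[ 0.37  0.03  0.39  2.16 -0.91  0.84  0.14]
t 28.05 tcp [ 0.4396 -0.2614  0.2165] grasp [ 0.4722 -0.2495  0.1752] F [ 0.2  0.2 -2.6] w 0.0283 gf 45.4
 turn(tool) [-0.0037  0.0005  0.006 ] shift(now axes) [ 0.0005 -0.0014  0.0595] shift(after turn) [ 0.0005 -0.0016  0.0595]
reagent 0.81 [278.3, 307.0] 241 315 256 360 6729
beaker 0.89 [179.7, 260.2] 135 219 220 302 5086
glass_a 0.88 [70.6, 258.0] 23 125 219 299 5870
glass_a 0.61 [194.3, 122.9] 0 404 35 221 62788
stay_grip 0.64 [367.2, 267.9] 356 384 222 314 1625
[[232. 271.]
 [331. 272.]]
```

View pics/w15.png

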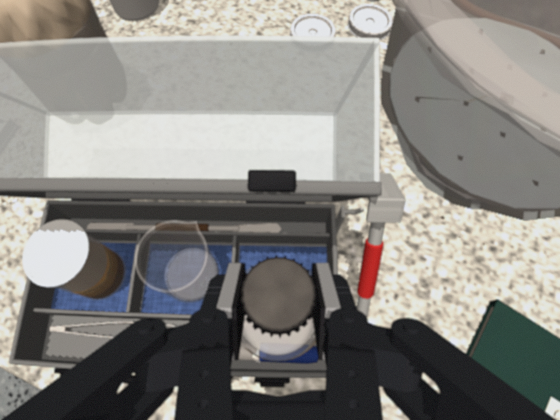

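Wrist view: the bottle hangs upright with its cap at (278,290), above the right pocket (columns 237–330). The beaker is upright in the middle pocket at (180,260), the glass at (70,258), and the stay is in the clip. I'll advance, then lower it.

carry_out:
  deltas:
    - {"linear":[0,-0.0005,0.015],"delta_rot":[-0.003,0,0.005],"claw":0.1}
    - {"linear":[0,-0.0005,0.018],"delta_rot":[0,0,0],"claw":0.1}
    - {"linear":[0,-0.0005,0.0165],"delta_rot":[0,0,0],"claw":0.1}
    - {"linear":[0,0,0.01],"delta_rot":[0,0,0],"claw":0.1}
    - {"linear":[0,0,0],"delta_rot":[0,0,0],"claw":0.1}
    - {"linear":[0,0,0],"delta_rot":[0,0,0],"claw":0.1}

```text
time: 28.8
tool_pos: [0.4752, -0.2486, 0.1729]
eef_rot: [-2.805, -0.487, -1.027]
contact_force: [-0.5, 0.4, -2.7]
width: 0.0286
grasp_force: 45.4
```

```bash
python3 - <<'E'
from h import *
go(cw([4,-76,100]),0,al=.7);s=arm.read_state();print(s["qpos"].round(2),R.from_rotvec(s["eef_rot"]).inv().apply([0,0,-.01]).round(4))
E
```

```text
t 28.8 tcp [ 0.4752 -0.2486  0.1729] grasp [ 0.508  -0.237   0.1317] F [-0.5  0.4 -2.7] w 0.0286 gf 45.4
 turn(tool) [ 0.0032 -0.0014 -0.0001] shift(now axes) [-0.0198 -0.0017  0.0247] shift(after turn) [-0.0197 -0.0016  0.0247]
[ 0.34  0.14  0.36  2.16 -1.06  0.75  0.23] [-0.0065 -0.      0.0076]
```

carry_out:
  deltas:
    - {"linear":[-0.0032,-0.0008,0.0038],"delta_rot":[0,0,0],"claw":0.1}
    - {"linear":[-0.0045,-0.0008,0.0054],"delta_rot":[0,0,0],"claw":0.1}
    - {"linear":[-0.0045,0,0.0054],"delta_rot":[0,0,0],"claw":0.1}
    - {"linear":[-0.0032,0,0.0038],"delta_rot":[0,0,0],"claw":0.1}
    - {"linear":[-0.0013,0,0.0015],"delta_rot":[0,0,0],"claw":0.1}
    - {"linear":[0,0,0],"delta_rot":[0,0,0],"claw":0.1}

```text
time: 29.3
tool_pos: [0.4746, -0.247, 0.1462]
eef_rot: [-2.805, -0.486, -1.026]
contact_force: [-0.2, 0.2, -3.2]
width: 0.0289
grasp_force: 45.5
```

carry_out:
  deltas:
    - {"linear":[-0.0007,0,0.0008],"delta_rot":[0,0,0],"claw":0.1}
    - {"linear":[-0.0007,0,0.0008],"delta_rot":[0,0,0],"claw":0.1}
    - {"linear":[0,0,0],"delta_rot":[0,0,0],"claw":0.1}

```text
time: 29.55
tool_pos: [0.4749, -0.2471, 0.1446]
eef_rot: [-2.805, -0.487, -1.027]
contact_force: [0.2, 0.0, -2.9]
width: 0.0289
grasp_force: 45.5
```

carry_out:
  deltas:
    - {"linear":[-0.0007,0,0.0008],"delta_rot":[0,0,0],"claw":0.1}
    - {"linear":[-0.0007,0,0.0008],"delta_rot":[0,0,0],"claw":0.1}
    - {"linear":[-0.0005,0,0.0006],"delta_rot":[0,0,0],"claw":0.1}
    - {"linear":[0,0,0],"delta_rot":[0,0,0],"claw":0.1}

```text
time: 29.88
tool_pos: [0.4748, -0.2469, 0.1414]
eef_rot: [-2.805, -0.487, -1.027]
contact_force: [-0.6, 0.4, -2.1]
width: 0.0286
grasp_force: 45.5
```

carry_out:
  deltas:
    - {"linear":[-0.0005,0,0.0006],"delta_rot":[0,0,0],"claw":0.1}
    - {"linear":[0,0,0],"delta_rot":[0,0,0],"claw":0.1}

```text
time: 30.05
tool_pos: [0.475, -0.247, 0.141]
eef_rot: [-2.805, -0.487, -1.027]
contact_force: [0.2, 0.4, -2.2]
width: 0.0288
grasp_force: 45.7
```

carry_out:
  deltas:
    - {"linear":[-0.0005,0,0.0006],"delta_rot":[0,0,0],"claw":0.1}
    - {"linear":[-0.0003,0,0.0004],"delta_rot":[0,0,0],"claw":0.1}
    - {"linear":[0,0,0],"delta_rot":[0,0,0],"claw":0.1}

```text
time: 30.3
tool_pos: [0.4757, -0.247, 0.1409]
eef_rot: [-2.804, -0.487, -1.031]
contact_force: [-4.2, 1.6, 7.4]
width: 0.0286
grasp_force: 46.6
```

carry_out:
  deltas:
    - {"linear":[0.0004,0,-0.0005],"delta_rot":[0,0,0],"claw":0.1}
    - {"linear":[0,0,0],"delta_rot":[0,0,0],"claw":0.38}
    - {"linear":[0,0,0],"delta_rot":[0,0,0],"claw":0.45}
    - {"linear":[0,0,0],"delta_rot":[0,0,0],"claw":0.55}
    - {"linear":[0,0,0],"delta_rot":[0,0,0],"claw":0.55}
    - {"linear":[0,0,0],"delta_rot":[0,0,0],"claw":0.55}

```text
time: 30.8
tool_pos: [0.4749, -0.247, 0.1402]
eef_rot: [-2.805, -0.487, -1.027]
contact_force: [0.3, -0.9, -0.1]
width: 0.0468
grasp_force: 0.0
```

carry_out:
  deltas:
    - {"linear":[0,0,-0.01],"delta_rot":[0,0,0],"claw":0.55}
    - {"linear":[0,0,-0.02],"delta_rot":[0,0,0],"claw":0.55}
    - {"linear":[0,0,-0.03],"delta_rot":[0,0,0],"claw":0.55}
    - {"linear":[0,0,-0.03],"delta_rot":[0,0,0],"claw":0.55}
    - {"linear":[0,0,-0.03],"delta_rot":[0,0,0],"claw":0.55}
    - {"linear":[0,0,0],"delta_rot":[0,0,0],"claw":0.55}
    - {"linear":[0,0,0],"delta_rot":[0,0,0],"claw":0.55}

```text
time: 31.38
tool_pos: [0.4018, -0.2737, 0.2333]
eef_rot: [-2.806, -0.485, -1.031]
contact_force: [0.8, -0.3, -0.8]
width: 0.047
grasp_force: 0.0
```

```bash
python3 - <<'E'
from h import *
s=arm.read_state();print(s["time"],s["tool_pos"],s["contact_force"].round(1));w=arm.camera("wrist");cv2.imwrite("pics/w16.png",w["color"])
for n in("reagent","beaker","glass_a","stay_grip"):
  for m in arm.masks_of(w,n):
    ys,xs=np.nonzero(m["pixels"]);print(n,round(m["p"],2),m["point"],xs.min(),xs.max(),ys.min(),ys.max(),len(xs))
def pr(x,y,r,z):
    p=proj(w,[cw((x+r*np.cos(t),y+r*np.sin(t),z)) for t in np.linspace(0,6.28,37)],s);return p.mean(0).round(0),p.min(0).round(0),p.max(0).round(0)
print("reagent cap/base",pr(4,-76,15,109),pr(4,-76,24.5,5));print("beaker",pr(7,0,26,73),pr(7,0,26,5))
for q in(.65,.73):print(q,proj(w,[cw((-47.5+r*np.cos(.21+q),-133,52+r*np.sin(.21+q))) for r in(52,72,92)],s).round(0).tolist())
h=cv2.cvtColor(w["color"],cv2.COLOR_BGR2HSV);m=((h[...,0]<6)|(h[...,0]>174))&(h[...,1]>150)&(h[...,2]>80);m[:, :290]=0;ys,xs=np.nonzero(m);print("red",xs.mean(),ys.min(),ys.mean(),ys.max())
print("hood edge",proj(w,[cw((17.5,y,169)) for y in(120,0,-120)],s).round(0))
g=w["color"].max(2)<85;u=pr(4,-76,15,109)[0].astype(int);n,l,st,ce=cv2.connectedComponentsWithStats(g.astype(np.uint8));i=l[u[1],u[0]];print("cap blob",st[i],ce[i])
a=arm.camera("side");t=arm.camera("top")
for p in(a,t):
  for n in("reagent","beaker","glass_a"):
    print([ (n,round(m["p"],2),m["point"]) for m in arm.masks_of(p,n)])
E
```

```text
31.3833 [ 0.40177668 -0.27374238  0.23327457] [ 0.8 -0.3 -0.8]
reagent 0.75 [274.8, 225.5] 245 306 183 268 4009
reagent 0.32 [356.0, 214.5] 347 369 170 271 1349
beaker 0.58 [187.4, 221.7] 149 223 184 263 4434
glass_a 0.84 [90.4, 222.3] 47 138 182 262 4855
glass_a 0.4 [356.1, 214.6] 346 370 170 271 1443
glass_a 0.16 [193.1, 132.4] 0 384 10 336 86994
stay_grip 0.9 [357.2, 216.7] 346 370 170 273 1356
reagent cap/base (array([274., 204.]), array([252., 185.]), array([296., 225.])) (array([275., 246.]), array([249., 222.]), array([301., 272.]))
beaker (array([178., 218.]), array([145., 189.]), array([211., 251.])) (array([196., 243.]), array([169., 218.]), array([223., 270.]))
0.65 [[354.0, 236.0], [356.0, 211.0], [359.0, 185.0]]
0.73 [[355.0, 239.0], [358.0, 216.0], [362.0, 190.0]]
red 357.8546511627907 191 217.1468023255814 243
hood edge [[-53. 146.]
 [137. 140.]
 [353. 140.]]
cap blob [     0      0    560    420 172901] [278.80472062 169.12008028]
[('reagent', 0.72, [366.0, 198.6]), ('reagent', 0.71, [394.1, 215.5])]
[('beaker', 0.79, [369.3, 219.3])]
[('glass_a', 0.87, [166.3, 193.9]), ('glass_a', 0.85, [194.7, 193.0]), ('glass_a', 0.84, [349.2, 222.5]), ('glass_a', 0.61, [238.0, 233.0]), ('glass_a', 0.52, [135.8, 196.3])]
[('reagent', 0.65, [366.3, 167.5])]
[('beaker', 0.79, [353.0, 181.5])]
[('glass_a', 0.73, [168.6, 230.4]), ('glass_a', 0.71, [144.4, 240.8]), ('glass_a', 0.65, [194.4, 220.4]), ('glass_a', 0.49, [339.1, 191.9]), ('glass_a', 0.47, [250.9, 236.8])]
```

```bash
python3 - <<'E'
from h import *
s=arm.read_state();w=arm.camera("wrist")
for y in(75,82,88):
  for z,r in((81,24.5),(5,23.5)):
    p=proj(w,[cw((9.5+r*np.cos(t),y+r*np.sin(t),z)) for t in np.linspace(0,6.28,37)],s);print(y,z,p.min(0).round(0),p.max(0).round(0))
print(s["contact_force"],s["width"])
E
```

```text
75 81 [ 53. 183.] [113. 241.]
75 5 [ 97. 217.] [145. 264.]
82 81 [ 44. 183.] [105. 241.]
82 5 [ 90. 217.] [138. 264.]
88 81 [ 37. 183.] [ 97. 241.]
88 5 [ 85. 217.] [132. 264.]
[0.27158719 0.17320548 0.50319773] 0.04687200604259022
```

The glass in the case (mask 47–138 × 182–262) matches an upright glass at the left pocket's centre. All the pieces and the stay check out, so I'm handing in.

```bash
python3 - <<'E'
from h import *
print(arm.sign_off())
E
```

```text
the job is handed in; nothing more can be done
None
```

The stay is seated in the hood clip, the beaker stands in the middle pocket and the reagent bottle in the right one, the soil glass already in the case and the spare on the tray were left alone, and the job was handed in at about 32 s of the 72 s allowed.

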